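# Leak-test strainer bodies with keyed test caps

### The job

Close every blue strainer body standing on the leak tester's shuttle with a grey test cap from the black mat: rest the cap on the rim and turn it under light pressure until its two lugs drop into the notches and its flange sits flush on the rim. When all are closed, slide the shuttle by its handle all the way in under the test bridge, press the start button on the small box fully in for a moment, and draw the shuttle all the way back out. Then take the caps off again and put every cap back on the mat, leaving the strainers in their nests and the other things on the bench undisturbed.

Things in the scene. Friction and masses are not known exactly. Their poses are not given: they have to be found in the camera images.
- tester: Fixed shuttle leak tester, aluminium base plate 220 x 520 x 12 mm; origin on the table under the plate's centre, y along the track. At its -y end stands the test bridge: cheeks 10 mm thick at x = +-105 mm from y = -220 to -40 mm, plate and air cylinders over them up to z = 213 mm. At (140, 100) mm, on the far side, a grey box 60 x 75 x 44 mm carries the start button.
- bridge_mouth (a point): Middle of the lower edge of the steel height bar across the bridge's open mouth, 126.5 mm above the table, at y = -44 mm of the tester. A cap that is home passes 4.5 mm below it; one still riding on its strainer's rim strikes it.
- shuttle (a joint): Travel of the shuttle (aluminium carriage 190 x 225 mm on two guide shafts): 0 m out at the loading stop, where it starts, loaded with the strainers; 0.25 m fully in under the bridge at the inner stop. It moves along the tester's -y axis as the value grows; friction about 1.5 N plus slight damping; it stays where it is left.
- shuttle_handle (a point): Centre of the top of the shuttle's handle, an upright black round grip 22 mm in diameter and 52 mm tall on a thin stem, at the carriage's end away from the bridge, 106 mm above the table. It moves with the shuttle.
- shuttle_deck (a point): Centre of the shuttle's deck, on its upper face, 34 mm above the table; axes as the tester's. Four nests at (+-46, +-55) mm from it in the tester's x, y, each of four white plastic cheeks 30 mm tall that hold a strainer's two side stubs with about 1.5 mm play.
- strainer1: Loose blue strainer body, 0.3 kg, in a nest of the shuttle (may be absent): upright cup 60 mm in diameter, 58 mm tall, two pipe stubs along +-y to 52 mm out. Open top: bore 36 mm wide, 30 mm deep; two opposite notches in the rim along +-x, 12.5 mm wide, 11 mm deep, right through the 12 mm wall. Origin: centre of its underside, z up.
- strainer2: As strainer1, in another nest; may be absent.
- strainer3: As strainer1, in another nest; may be absent.
- strainer4: As strainer1, in another nest; may be absent.
- cap1: Loose grey plastic test cap, 0.06 kg, starts upright on the mat; any fits any strainer. Origin at the centre of its underside, z up: spigot 32 mm wide with tapered nose (z 0-10 mm), two opposite lugs along +-x (z 10-19, 9 mm wide, 58 mm over the tips), flange 46 mm wide (z 19-23), round knob 26 mm wide to hold it by (z 23-49). Origin above the strainer's: 48 mm with lugs on the rim, 39 mm fully home; either lug in either notch.
- cap2: As cap1.
- cap3: As cap1.
- cap4: As cap1.
- mat: Fixed flat black rubber mat for the test caps, 280 x 250 mm along its x, y, 4 mm thick; origin on the table under its centre. A blue ring lies in its middle.
- start (a joint): Travel of the start button's cap: 0 m released, 0.006 m fully in; springs back; fully in takes 5 N.
- start_top (a point): Centre of the top of the start button's round cap, 28 mm in diameter, pressed straight down; it moves with the cap.
- elbow1: Blue pipe elbow, 33 mm pipe, legs 66 mm along its +x and +y, lying on the bench; leave alone. Origin under the corner.
- union_ring: Blue ring 60 mm in diameter, 22 mm tall, lying in the middle of the mat among the caps; leave alone. Origin at the centre of its underside.
- blank_plug: Blue hexagon plug 40 mm wide, 30 mm tall; leave alone. Origin at the centre of its underside.

How it is judged:
On the way, in this order (a step that is already met when the one before it is completed fails the run):
1. every strainer on the shuttle carries a cap that has dropped home in its notches, while the shuttle is still out (((horizontal distance between cap1 and strainer1 below 0.005 m and z of cap1 in the frame of strainer1 between 0.03 and 0.0425 m and angle between the x axis of cap1 and the x axis of strainer1, either way round below 0.15 rad and angle between cap1's own z axis and vertical below 0.1 rad) or (horizontal distance between cap2 and strainer1 below 0.005 m and z of cap2 in the frame of strainer1 between 0.03 and 0.0425 m and angle between the x axis of cap2 and the x axis of strainer1, either way round below 0.15 rad and angle between cap2's own z axis and vertical below 0.1 rad) or (horizontal distance between cap3 and strainer1 below 0.005 m and z of cap3 in the frame of strainer1 between 0.03 and 0.0425 m and angle between the x axis of cap3 and the x axis of strainer1, either way round below 0.15 rad and angle between cap3's own z axis and vertical below 0.1 rad) or (horizontal distance between cap4 and strainer1 below 0.005 m and z of cap4 in the frame of strainer1 between 0.03 and 0.0425 m and angle between the x axis of cap4 and the x axis of strainer1, either way round below 0.15 rad and angle between cap4's own z axis and vertical below 0.1 rad)) and ((horizontal distance between cap1 and strainer2 below 0.005 m and z of cap1 in the frame of strainer2 between 0.03 and 0.0425 m and angle between the x axis of cap1 and the x axis of strainer2, either way round below 0.15 rad and angle between cap1's own z axis and vertical below 0.1 rad) or (horizontal distance between cap2 and strainer2 below 0.005 m and z of cap2 in the frame of strainer2 between 0.03 and 0.0425 m and angle between the x axis of cap2 and the x axis of strainer2, either way round below 0.15 rad and angle between cap2's own z axis and vertical below 0.1 rad) or (horizontal distance between cap3 and strainer2 below 0.005 m and z of cap3 in the frame of strainer2 between 0.03 and 0.0425 m and angle between the x axis of cap3 and the x axis of strainer2, either way round below 0.15 rad and angle between cap3's own z axis and vertical below 0.1 rad) or (horizontal distance between cap4 and strainer2 below 0.005 m and z of cap4 in the frame of strainer2 between 0.03 and 0.0425 m and angle between the x axis of cap4 and the x axis of strainer2, either way round below 0.15 rad and angle between cap4's own z axis and vertical below 0.1 rad)) and ((horizontal distance between cap1 and strainer3 below 0.005 m and z of cap1 in the frame of strainer3 between 0.03 and 0.0425 m and angle between the x axis of cap1 and the x axis of strainer3, either way round below 0.15 rad and angle between cap1's own z axis and vertical below 0.1 rad) or (horizontal distance between cap2 and strainer3 below 0.005 m and z of cap2 in the frame of strainer3 between 0.03 and 0.0425 m and angle between the x axis of cap2 and the x axis of strainer3, either way round below 0.15 rad and angle between cap2's own z axis and vertical below 0.1 rad) or (horizontal distance between cap3 and strainer3 below 0.005 m and z of cap3 in the frame of strainer3 between 0.03 and 0.0425 m and angle between the x axis of cap3 and the x axis of strainer3, either way round below 0.15 rad and angle between cap3's own z axis and vertical below 0.1 rad) or (horizontal distance between cap4 and strainer3 below 0.005 m and z of cap4 in the frame of strainer3 between 0.03 and 0.0425 m and angle between the x axis of cap4 and the x axis of strainer3, either way round below 0.15 rad and angle between cap4's own z axis and vertical below 0.1 rad)) and ((horizontal distance between cap1 and strainer4 below 0.005 m and z of cap1 in the frame of strainer4 between 0.03 and 0.0425 m and angle between the x axis of cap1 and the x axis of strainer4, either way round below 0.15 rad and angle between cap1's own z axis and vertical below 0.1 rad) or (horizontal distance between cap2 and strainer4 below 0.005 m and z of cap2 in the frame of strainer4 between 0.03 and 0.0425 m and angle between the x axis of cap2 and the x axis of strainer4, either way round below 0.15 rad and angle between cap2's own z axis and vertical below 0.1 rad) or (horizontal distance between cap3 and strainer4 below 0.005 m and z of cap3 in the frame of strainer4 between 0.03 and 0.0425 m and angle between the x axis of cap3 and the x axis of strainer4, either way round below 0.15 rad and angle between cap3's own z axis and vertical below 0.1 rad) or (horizontal distance between cap4 and strainer4 below 0.005 m and z of cap4 in the frame of strainer4 between 0.03 and 0.0425 m and angle between the x axis of cap4 and the x axis of strainer4, either way round below 0.15 rad and angle between cap4's own z axis and vertical below 0.1 rad)) and value of joint shuttle below 0.02 m), for 0.3 s.
2. the shuttle is all the way in under the bridge (value of joint shuttle above 0.24 m), for 0.2 s.
3. the start button is pressed fully in while the shuttle is in (value of joint start above 0.0045 m and value of joint shuttle above 0.238 m), for 0.1 s.
4. the shuttle is drawn all the way back out (value of joint shuttle below 0.01 m), for 0.2 s.
At the end, for the whole second after the job is handed in: All four caps rest on the mat (origin at least 5 mm inside its edges and below 60 mm, upright or lying), every strainer present stands upright in its nest on the deck, the shuttle is within 10 mm of its outer stop and the start button is released (x of cap1 in the frame of mat between -0.135 and 0.135 m and y of cap1 in the frame of mat between -0.12 and 0.12 m and height (world z) of each of cap1, cap2, cap3, cap4 below 0.06 m and linear speed of each of cap1, cap2, cap3, cap4 below 0.05 m/s and x of cap2 in the frame of mat between -0.135 and 0.135 m and y of cap2 in the frame of mat between -0.12 and 0.12 m and x of cap3 in the frame of mat between -0.135 and 0.135 m and y of cap3 in the frame of mat between -0.12 and 0.12 m and x of cap4 in the frame of mat between -0.135 and 0.135 m and y of cap4 in the frame of mat between -0.12 and 0.12 m and z of each of strainer1, strainer2, strainer3, strainer4 in the frame of shuttle_deck below 0.006 m and angle between each of strainer1, strainer2, strainer3, strainer4's own z axis and vertical below 0.08 rad and horizontal distance between each of strainer1, strainer2, strainer3, strainer4 and shuttle_deck below 0.085 m and value of joint shuttle below 0.01 m and value of joint start below 0.002 m); the robot touches nothing.
It fails at once if a cap is forced down on a strainer with over 80 N (contact force between any of cap1, cap2, cap3, cap4 and strainer1 above 80 N or contact force between any of cap1, cap2, cap3, cap4 and strainer2 above 80 N or contact force between any of cap1, cap2, cap3, cap4 and strainer3 above 80 N or contact force between any of cap1, cap2, cap3, cap4 and strainer4 above 80 N).
It fails at once if other things on the bench are pushed more than 4 cm from their places (distance of any of elbow1, union_ring, blank_plug from where it was at the start of the episode above 0.04 m).
Of strainer1, strainer2, strainer3, strainer4 only 2 to 3 are there at a start; the rules pass over those that are not, and their reading is None.
At some moment in a run one of cap1, cap2, cap3, cap4 may be knocked a few centimetres aside while the robot is not near it.
Once in a run the grip may slacken for a moment while it holds something.
It also fails if it takes over 210 s, if anything falls off the work surface, if the arm or the gripper's body presses on something with over 40 N, if the wrist force passes 120 N, or if a joint passes its speed limit or range.

### The arm

A 6-joint arm with a two-finger parallel gripper is mounted at the origin on the work surface. World frame = base frame: x ahead of the robot, y to its left, z up, the work surface at z = 0. Lengths are in m, angles in rad, forces in N, time in s.
With the tool pointing down it reaches from about 0.3 to 0.75 m from the base axis. Payload 8.5 kg.
Tool frame: the origin (TCP) lies midway between the tips of the shut fingers; the grasp point (between the pads) lies 19 mm behind it; z points along the fingers, y is the line along which they close (so a half turn about z gives the same grasp; the last joint's range is limited). The gripper opens to 88 mm and grips with 3 to 60 N. Pads are 18 mm wide; open, the fingers measure 123 mm over their backs; the gripper's body (75 mm by 187 mm) begins 45 mm behind the grasp point.
Start: joints at [0.983, 0.381, 1.297, -0, 1.464, -0.215], TCP at [0.2, 0.512, 0.239] pointing down, gripper open.
Joint ranges: [-3.11, 3.11], [-0.89, 2.33], [0.22, 2.48], [-1.42, 4.56], [0.17, 2.85], [-2.88, 2.88]. Speed limits (rad/s): [2.39, 2.39, 3.14, 3.14, 3.14, 3.14].

### API

Orientations are given as a unit quaternion [w, x, y, z].
In Python, from station import robot gives the robot as it stands.
- The arm moves only by the tool drive_tool, never from a script. Its arguments are lists of equal length, an entry for each row: "xyz": the shift along the tool's x, y, z in mm, a list of three; "delta_rot": the turn, a rotation vector about the tool's x, y, z in degrees, a list of three. In form: {"xyz": [[tx, ty, tz], ...], "delta_rot": [[ax, ay, az], ...]}. A call has 1 to 5 rows; each row shifts and turns the commanded pose from where the row before left it, along the tool's axes as they then stand; what a row does not reach is not made up. A row lasts 1/12 s, in which the tool goes at most 41.7 mm and 7.16 degrees, less where a joint would pass 70% of its speed; a pose out of reach is approached as far as the arm can. A call is refused whole if a number of a shift passes 41.7 or a number of a turn 7.16, either way. A call with a gripper value outside its range is refused whole. "jaw" is the closure, from 0 (fully open) to 1 (shut), set as the call begins (left out, the last holds). The fingers move at their own pace and stop on an object; "grip_force" is the grip in N (left out, the last holds). Time passes only in rows, so rows that do not move let the fingers close. It gives the time, the measured TCP pose, the force, the opening and the grip force at its end, in the units of the state.
- robot.read_state(): the state, without advancing time (a new reading comes with each control period).
- robot.grab_frame(name): name is "side" or "top"; returns a dict with "image" (384x512x3 uint8, red, green, blue), "z_map" (384x512 float32, m along the optical axis (not along the pixel's ray), 0 where there is no reading), "fovy" (degrees; the focal length in pixels is half the picture's height over the tangent of half this angle, whatever the lens; pixels are square), "cx", "cy" (the principal point, pixels), "T" (4x4, takes a point from camera to world coordinates). Camera axes: x right, y down, z forward; pixel columns grow to the right and rows downward; lengths in m; the calibration is good to about 2 mm. A picture is of the moment at which its call begins.
- robot.close_job(): hands the job in; it is judged then, once.
The state is a dict: "t": time; "joint_positions": joint angles; "qd": joint speeds; "joint_torque": joint torques, N m; "eef_pos": TCP position; "tcp_rot": TCP orientation; "ft_force": force on the tool from outside, world axes, zero at the start; "wrist_torque": the same for the moment, N m; "opening": finger opening in m; "grasp_force": force on a finger pad.
Only numpy, scipy, OpenCV 4.12 (cv2) and the standard library are available. Lean on these libraries where they do the work, as an engineer would, in place of code of your own. Each camera call takes 0.05 s, during which the arm holds its last target. There are 200 camera calls.

## Working session

There is one attempt and no reset: what is moved stays moved. The work goes in short steps, Python scripts to look and compute and a tool call to move; the robot and the scene stay as the last step left them, time stands still between calls to the robot, and variables do not carry over. Pictures are saved under pics/ and viewed, at most 14 in all, crops included, and the job is handed in when it is done.

Besides the shell and the picture viewer there is one more tool, called by a JSON object that holds its "method" and its "body", one argument or row to a line. drive_tool: Moves the arm, as the interface text tells. Its arguments: {"type":"object","properties":{"xyz":{"type":"array"},"delta_rot":{"type":"array"},"jaw":{"type":"number"},"grip_force":{"type":"number"}},"required":["xyz","delta_rot"]}

```bash
mkdir -p pics; ls; cat > h.py <<'E'
import numpy as np, cv2
from station import robot
def grab(n):
    f=robot.grab_frame(n); H=f["image"].shape[0]
    f["f"]=H/2/np.tan(np.radians(f["fovy"])/2); return f
def ray_plane(f,u,v,z):
    d=f["T"][:3,:3]@np.array([(u-f["cx"])/f["f"],(v-f["cy"])/f["f"],1.]); o=f["T"][:3,3]
    return o+d*(z-o[2])/d[2]
def cloud(f):
    z=f["z_map"]; v,u=np.mgrid[:z.shape[0],:z.shape[1]]
    p=np.stack([(u-f["cx"])/f["f"]*z,(v-f["cy"])/f["f"]*z,z],-1)
    w=p@f["T"][:3,:3].T+f["T"][:3,3]; w[z==0]=np.nan; return w
def proj(f,p):
    q=f["T"][:3,:3].T@(np.array(p)-f["T"][:3,3]); return q[0]/q[2]*f["f"]+f["cx"],q[1]/q[2]*f["f"]+f["cy"]
E
python3 - <<'E'
from h import *
s=robot.read_state(); print(s)
for n in("top","side"):
    f=grab(n); cv2.imwrite(f"pics/{n}0.png",cv2.resize(f["image"][:,:,::-1],(768,576)))
    print(n,f["fovy"],f["cx"],f["cy"],f["T"].round(3).tolist())
E
```

```text
pics
{'t': 0.0, 'joint_positions': array([ 9.82721481e-01,  3.81206359e-01,  1.29823469e+00, -2.33719932e-06,
        1.46356885e+00, -2.15314597e-01]), 'qd': array([ 0.00104638, -0.00031676, -0.00070498,  0.00102688, -0.00095305,
       -0.00028017]), 'joint_torque': array([-7.99834174e-05, -4.37922084e+01, -2.24559975e+01,  7.13261194e-02,
        3.51994636e-02, -1.23756877e-04]), 'eef_pos': array([0.20016321, 0.51199996, 0.23814099]), 'tcp_rot': array([-2.75988269e-04,  1.85302762e-01,  9.82681222e-01, -6.52673170e-04]), 'ft_force': array([-0.13098179, -0.09896867,  0.4297476 ]), 'wrist_torque': array([-0.01133022,  0.04023887, -0.00331716]), 'grasp_force': 0.0, 'opening': 0.08823841424860356}
top 43.677887011263635 261.8772084643037 201.02118235593966 [[-0.012, -0.998, 0.069, 0.472], [-1.0, 0.012, -0.001, 0.08], [0.0, -0.069, -0.998, 1.25], [0.0, 0.0, 0.0, 1.0]]
side 52.329939525902866 259.2976446274133 192.3156002337558 [[-0.996, -0.049, 0.078, 0.497], [-0.091, 0.686, -0.722, 0.677], [-0.018, -0.726, -0.688, 0.681], [0.0, 0.0, 0.0, 1.0]]
```

View pics/top0.png

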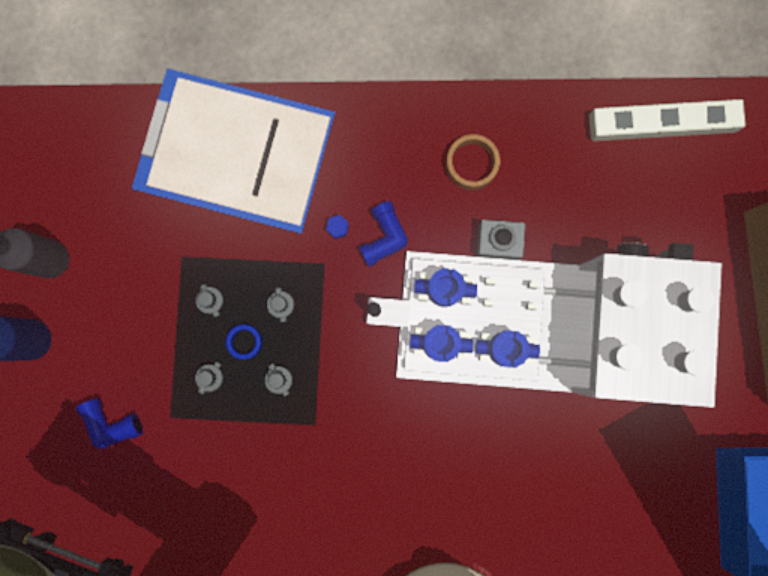

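View pics/side0.png

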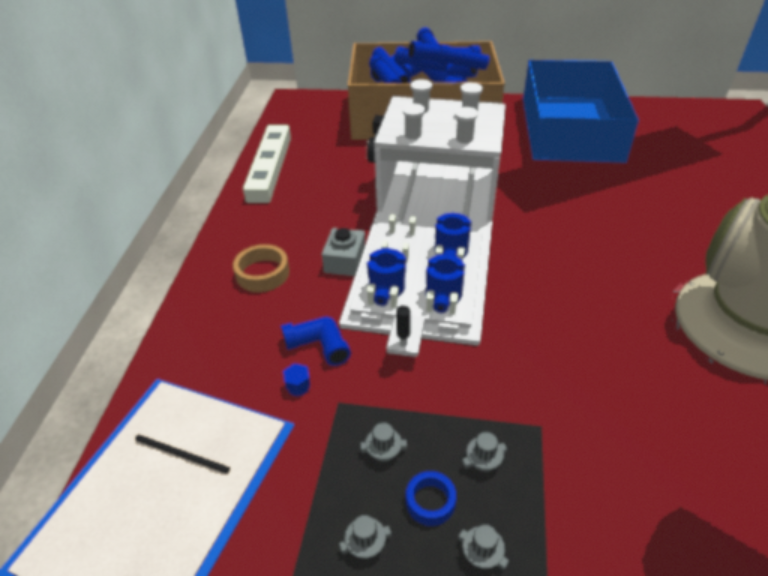

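The top view shows the mat with caps at about (208,300), (280,304), (208,378) and (278,380). Three strainers stand at (447,287), (441,343) and (510,348), the handle is at (374,310), the button at (503,237), and the bridge is on the right. The side view agrees, with the two lugs visible on each cap.

```bash
cat >> h.py <<'E'
def blobs(mask,lo,hi):
    n,l,s,c=cv2.connectedComponentsWithStats(mask.astype(np.uint8),connectivity=8)
    return [(c[i],s[i,4],l==i) for i in range(1,n) if lo<=s[i,4]<=hi]
def axial(d):  # axial mean angle, deg
    a=np.arctan2(d[:,1],d[:,0]); return np.degrees(.5*np.angle(np.exp(2j*a).mean()))
def caps(f,box=None):
    w=cloud(f); hsv=cv2.cvtColor(f["image"],cv2.COLOR_RGB2HSV)
    m=(w[...,2]>.045)&(w[...,2]<.06)&(hsv[...,1]<90)&(abs(w[...,0]-MAT[0])<.15)&(abs(w[...,1]-MAT[1])<.15)
    out=[]
    for c,a,l in blobs(m,20,400):
        p=ray_plane(f,c[0],c[1],.053)[:2]
        d=w[...,:2]-p; r=np.hypot(d[...,0],d[...,1])
        k=(r>.0245)&(r<.031)&(w[...,2]>.013)&(w[...,2]<.03)
        out.append((p.round(4),a,round(axial(d[k]),1),k.sum()))
    return out
MAT=[.42,.3]
E
python3 - <<'E'
from h import *
f=grab("top"); w=cloud(f); hsv=cv2.cvtColor(f["image"],cv2.COLOR_RGB2HSV)
print("mat", ray_plane(f,248/1.5,340/1.5,.004))
import h; h.MAT[:]=ray_plane(f,248/1.5,340/1.5,.004)[:2]
blk=(hsv[...,2]<60)&(abs(w[...,2]-.004)<.006)
for c,a,l in blobs(blk,5000,50000):
    r=cv2.minAreaRect(np.argwhere(l)[:,::-1].astype(np.float32)); b=cv2.boxPoints(r)
    print("matbox",a,[ray_plane(f,*q,.004)[:2].round(3).tolist() for q in b], ray_plane(f,*r[0],.004).round(3))
for x in caps(f): print("cap",x)
blue=(hsv[...,0]>105)&(hsv[...,0]<130)&(hsv[...,1]>120)
m=blue&(w[...,2]>.084)&(w[...,2]<.1)
for c,a,l in blobs(m,50,2000):
    (u,v),rad=cv2.minEnclosingCircle(np.argwhere(l)[:,::-1].astype(np.float32))
    p=ray_plane(f,u,v,.092)[:2]; d=w[...,:2]-p; r=np.hypot(d[...,0],d[...,1])
    k=(r>.0205)&(r<.029)&(w[...,2]<.087)&blue
    s=(r>.036)&(r<.05)&blue&(w[...,2]>.04)&(w[...,2]<.085)
    print("str",a,p.round(4),"rad mm",rad/f["f"]*1158,"notch",axial(d[k]).round(1),k.sum(),"stub",axial(d[s]).round(1),s.sum(), np.nanmedian(w[l][:,2]).round(4))
# nest cheeks / base plate: bridge edges
wh=(w[...,2]>.2)&(w[...,2]<.225)&(w[...,1]<0)
bl=(w[...,2]>.098)&(w[...,2]<.112)&(w[...,1]>0)&(hsv[...,2]<90)
for c,a,l in blobs(bl,5,200): print("handle",a,ray_plane(f,*c,.106).round(4))
bt=(hsv[...,2]<70)&(w[...,2]>.045)&(w[...,2]<.09)&(w[...,0]>.5)&(w[...,1]<.05)
for c,a,l in blobs(bt,20,400): print("btn",a,ray_plane(f,*c,np.nanmedian(w[l][:,2])).round(4))
m=(w[...,2]>.028)&(w[...,2]<.04)&(hsv[...,1]<40)
for c,a,l in blobs(m,1500,50000):
    r=cv2.minAreaRect(np.argwhere(l)[:,::-1].astype(np.float32))
    print("deck",a,[ray_plane(f,*q,.034)[:2].round(3).tolist() for q in cv2.boxPoints(r)])
E
```

```text
mat [0.49465226 0.33007381 0.004     ]
matbox 8254 [[0.365, 0.463], [0.643, 0.45], [0.626, 0.199], [0.348, 0.216]] [0.494 0.332 0.004]
cap (array([0.5626, 0.3927]), np.int32(90), np.float64(24.9), np.int64(16))
cap (array([0.5537, 0.2717]), np.int32(84), np.float64(9.6), np.int64(15))
cap (array([0.4309, 0.3929]), np.int32(91), np.float64(-31.2), np.int64(18))
cap (array([0.4263, 0.2754]), np.int32(88), np.float64(28.4), np.int64(16))
str 120 [0.5769 0.0017] rad mm 28.0321681257983 notch -23.0 53 stub 83.6 42 0.0913
str 121 [ 0.5743 -0.0153] rad mm 28.0321681257983 notch 44.2 67 stub 85.1 52 0.0913
str 121 [0.4862 0.0104] rad mm 26.834234052587476 notch -24.0 45 stub 84.9 45 0.091
str 116 [ 0.4835 -0.0076] rad mm 27.02406688381851 notch -88.7 73 stub 85.1 45 0.091
str 120 [ 0.4752 -0.0991] rad mm 27.02406688381851 notch -19.8 44 stub 84.8 36 0.0913
str 115 [ 0.4738 -0.1184] rad mm 27.901604316419686 notch -22.8 54 stub 86.7 35 0.0913
str 317 [ 0.207  -0.4872] rad mm 97.2509309194672 notch -0.1 148 stub 1.5 108 0.0937
handle 73 [0.6341 0.6515 0.106 ]
handle 58 [0.5402 0.1108 0.106 ]
handle 83 [0.4969 0.6792 0.106 ]
btn 39 [ 0.6635 -0.1046  0.065 ]
btn 22 [ 0.6397 -0.5438  0.0563]
deck 1869 [[0.887, -0.269], [0.9, -0.53], [0.848, -0.531], [0.835, -0.271]]
deck 4365 [[0.447, 0.132], [0.636, 0.115], [0.608, -0.181], [0.42, -0.16]]
```

```bash
python3 - <<'E'
from h import *
import h
h.MAT[:]=[.494,.332]
G=[(.575,-.007),(.485,.0015),(.4745,-.109)]
for n in("top","side"):
    f=grab(n); w=cloud(f); hsv=cv2.cvtColor(f["image"],cv2.COLOR_RGB2HSV)
    for x in caps(f): print(n,"cap",x)
    blue=(hsv[...,0]>105)&(hsv[...,0]<130)&(hsv[...,1]>120)
    for g in G:
        m=blue&(np.abs(w[...,2]-.092)<.006)&(np.hypot(w[...,0]-g[0],w[...,1]-g[1])<.04)
        q=np.argwhere(m)[:,::-1]; P=np.array([ray_plane(f,*a,.092)[:2] for a in q],np.float32)
        c,r=cv2.minEnclosingCircle(P)
        d=P-np.array(c); # rim angle gaps
        a=np.degrees(np.arctan2(d[:,1],d[:,0])); h1=np.histogram(a,bins=36,range=(-180,180))[0]
        e=np.median(P,0)
        print(n,"str",len(q),np.round(c,4),round(r,4),"axis",round(axial(d)-90,1))
    m=(w[...,2]>.09)&(hsv[...,2]<90)&(np.hypot(w[...,0]-.54,w[...,1]-.111)<.025)
    print(n,"handle",np.nanmean(w[m],0).round(4),m.sum(),np.nanmax(w[m][:,2]))
    m=(w[...,2]>.046)&(hsv[...,2]<90)&(np.hypot(w[...,0]-.6635,w[...,1]+.1046)<.03)
    print(n,"btn",np.nanmean(w[m],0).round(4),m.sum(),np.nanmax(w[m][:,2]))
E
```

```text
top cap (array([0.5625, 0.3929]), np.int32(89), np.float64(26.5), np.int64(17))
top cap (array([0.5535, 0.2718]), np.int32(86), np.float64(10.6), np.int64(16))
top cap (array([0.4307, 0.3927]), np.int32(90), np.float64(-31.2), np.int64(18))
top cap (array([0.4263, 0.2752]), np.int32(88), np.float64(28.7), np.int64(15))
top str 235 [ 0.5756 -0.0076] 0.0299 axis -6.8
top str 233 [0.4849 0.0008] 0.0298 axis -5.7
top str 244 [ 0.4745 -0.1086] 0.03 axis -8.8
top handle [0.5404 0.111  0.1052] 59 0.11077691612999474
top btn [ 0.6609 -0.1045  0.0641] 101 0.07050428049005375
side cap (array([0.5531, 0.2764]), np.int32(150), np.float64(11.3), np.int64(35))
side cap (array([0.4261, 0.2799]), np.int32(159), np.float64(27.1), np.int64(32))
side cap (array([0.562 , 0.3969]), np.int32(213), np.float64(25.5), np.int64(42))
side cap (array([0.4308, 0.3968]), np.int32(228), np.float64(-30.6), np.int64(51))
side str 231 [ 0.5742 -0.0016] 0.0314 axis -178.3
side str 260 [0.4839 0.0058] 0.0329 axis -2.6
side str 209 [ 0.4718 -0.103 ] 0.0325 axis -2.6
side handle [0.54   0.1172 0.1009] 76 0.10693985197600764
side btn [ 0.6594 -0.0975  0.0588] 111 0.06725700906552545
```

```bash
cat >> h.py <<'E'
from scipy.spatial.transform import Rotation as Ro
def plan(*targets):
    """targets (x,y,z,yaw of tool x deg). prints turn about tool z, then shift in tool axes"""
    s=robot.read_state(); q=s["tcp_rot"]; M=Ro.from_quat([q[1],q[2],q[3],q[0]]).as_matrix()
    yaw=np.degrees(np.arctan2(M[1,0],M[0,0])); p=s["eef_pos"]
    print("t %.2f tcp %s yaw %.1f tilt %.2f"%(s["t"],p.round(4),yaw,np.degrees(np.arccos(-M[2,2]))),"F",s["ft_force"].round(1),"open %.4f grip %.1f"%(s["opening"],s["grasp_force"]), "J6 %.2f"%s["joint_positions"][5])
    for x,y,z,a in targets:
        x0=np.radians(a); d=np.array([x,y,z])-p
        sh=1000*np.array([d[0]*np.cos(x0)+d[1]*np.sin(x0), d[0]*np.sin(x0)-d[1]*np.cos(x0), -d[2]])
        n=np.abs(sh).max()/41
        print("-> turn z %.1f, shift %s (norm %.0f)"%(yaw-a,sh.round(1),np.linalg.norm(sh)))
        p=np.array([x,y,z]); yaw=a
E
python3 -c "
from h import *
plan((.4263,.2752,.10,154),(.4263,.2752,.030,154))"
```

```text
t 0.25 tcp [0.2002 0.5121 0.2385] yaw 158.6 tilt 0.04 F [0.4 0.2 0.4] open 0.0883 grip 0.0 J6 -0.22
-> turn z 4.6, shift [-307.  -113.8  138.5] (norm 356)
-> turn z 0.0, shift [ 0.  0. 70.] (norm 70)
```

{"method": "drive_tool", "body": {
  "xyz": [
    [0, 0, 0],
    [-30.7, -11.4, 13.8],
    [-30.7, -11.4, 13.8],
    [-30.7, -11.4, 13.8],
    [-30.7, -11.4, 13.8]
  ],
  "delta_rot": [
    [0, 0, 4.6],
    [0, 0, 0],
    [0, 0, 0],
    [0, 0, 0],
    [0, 0, 0]
  ],
  "jaw": 0.35
}}

```text
t: 0.67
eef_pos: [0.2914, 0.4163, 0.183]
tcp_rot: [0.0, 0.224, 0.975, 0.0]
ft_force: [0.3, -0.2, -0.6]
opening: 0.0582
grasp_force: 0.0
```

{"method": "drive_tool", "body": {
  "xyz": [
    [-30.7, -11.4, 13.8],
    [-30.7, -11.4, 13.8],
    [-30.7, -11.4, 13.8],
    [-30.7, -11.4, 13.8],
    [-30.7, -11.4, 13.8]
  ],
  "delta_rot": [
    [0, 0, 0],
    [0, 0, 0],
    [0, 0, 0],
    [0, 0, 0],
    [0, 0, 0]
  ]
}}

```text
t: 1.08
eef_pos: [0.4047, 0.2977, 0.114]
tcp_rot: [0.0, 0.225, 0.974, 0.0]
ft_force: [0.2, -0.4, -0.3]
opening: 0.0571
grasp_force: 0.0
```

{"method": "drive_tool", "body": {
  "xyz": [
    [-30.7, -11.4, 13.8],
    [0, 0, 0],
    [0, 0, 0]
  ],
  "delta_rot": [
    [0, 0, 0],
    [0, 0, 0],
    [0, 0, 0]
  ]
}}

```text
t: 1.33
eef_pos: [0.4269, 0.2743, 0.1001]
tcp_rot: [-0.001, 0.226, 0.974, -0.0]
ft_force: [0.1, 0.6, -0.8]
opening: 0.0575
grasp_force: 0.0
```

```bash
python3 - <<'E'
from h import *
plan((.4263,.2752,.030,154))
f=grab("side"); cv2.imwrite("pics/s1.png",cv2.resize(f["image"][220:,150:450,::-1],(800,437)))
E
```

```text
t 1.33 tcp [0.4269 0.2743 0.1001] yaw 153.9 tilt 0.09 F [ 0.1  0.6 -0.8] open 0.0575 grip 0.0 J6 -0.78
-> turn z -0.1, shift [ 1.   0.5 70.1] (norm 70)
```

View pics/s1.png

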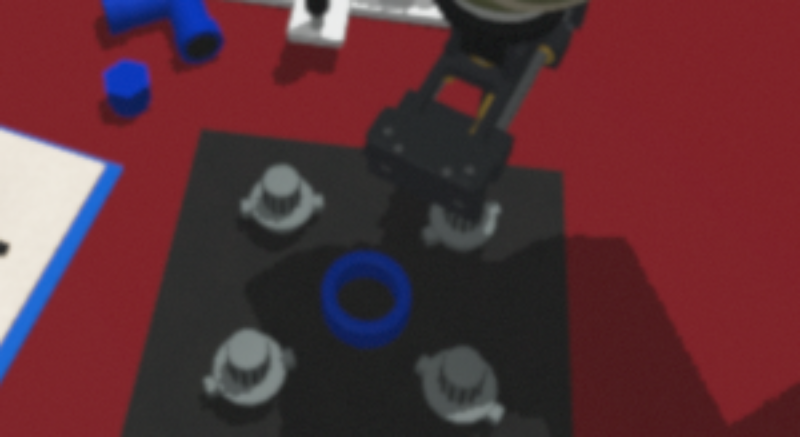

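The gripper is above the cap at about (460,225) with its fingers either side, so I descend and close.

{"method": "drive_tool", "body": {
  "xyz": [
    [1, 0.5, 25],
    [0, 0, 25],
    [0, 0, 15],
    [0, 0, 5],
    [0, 0, 0]
  ],
  "delta_rot": [
    [0, 0, 0],
    [0, 0, 0],
    [0, 0, 0],
    [0, 0, 0],
    [0, 0, 0]
  ]
}}

```text
t: 1.8
eef_pos: [0.4248, 0.277, 0.0304]
tcp_rot: [-0.001, 0.224, 0.975, -0.0]
ft_force: [-0.3, -0.1, 0.4]
opening: 0.0576
grasp_force: 0.0
```

{"method": "drive_tool", "body": {
  "xyz": [
    [0, 0, 0],
    [0, 0, 0],
    [0, 0, 0],
    [0, 0, 0],
    [0, 0, 0]
  ],
  "delta_rot": [
    [0, 0, 0],
    [0, 0, 0],
    [0, 0, 0],
    [0, 0, 0],
    [0, 0, 0]
  ],
  "jaw": 1,
  "grip_force": 30
}}

```text
t: 2.22
eef_pos: [0.426, 0.2763, 0.0313]
tcp_rot: [0.0, 0.225, 0.974, 0.0]
ft_force: [1.1, -0.0, -0.6]
opening: 0.0257
grasp_force: 2.2
```

```bash
python3 - <<'E'
from h import *
plan((.4263,.2752,.16,154),(.4849,.0008,.14,120),(.5756,-.0076,.14,120),(.4745,-.1086,.14,120))
E
```

```text
t 2.22 tcp [0.426  0.2763 0.0313] yaw 154.0 tilt 0.06 F [ 1.1 -0.  -0.6] open 0.0257 grip 2.2 J6 -0.78
-> turn z 0.0, shift [  -0.8   -0.9 -128.7] (norm 129)
-> turn z 34.0, shift [-266.9  -86.5   20. ] (norm 281)
-> turn z 0.0, shift [-52.6  74.3  -0. ] (norm 91)
-> turn z 0.0, shift [ -36.9 -138.1   -0. ] (norm 143)
```

{"method": "drive_tool", "body": {
  "xyz": [
    [0, 0, 0],
    [0, 0, 0],
    [0, 0, -5],
    [0, 0, -20],
    [0, 0, -30]
  ],
  "delta_rot": [
    [0, 0, 0],
    [0, 0, 0],
    [0, 0, 0],
    [0, 0, 0],
    [0, 0, 6]
  ]
}}

```text
t: 2.63
eef_pos: [0.4244, 0.2756, 0.0847]
tcp_rot: [-0.002, 0.275, 0.961, -0.002]
ft_force: [0.6, -0.4, 0.2]
opening: 0.0253
grasp_force: 29.8
```

{"method": "drive_tool", "body": {
  "xyz": [
    [0, 0, -30],
    [0, 0, -30],
    [0, 0, -15],
    [0, 0, 0],
    [0, 0, 0]
  ],
  "delta_rot": [
    [0, 0, 7],
    [0, 0, 7],
    [0, 0, 7],
    [0, 0, 7],
    [0, 0, 0]
  ]
}}

```text
t: 3.05
eef_pos: [0.4258, 0.2762, 0.1618]
tcp_rot: [0.001, 0.502, 0.865, 0.001]
ft_force: [0.4, -0.1, -0.3]
opening: 0.0257
grasp_force: 29.8
```

{"method": "drive_tool", "body": {
  "xyz": [
    [-35.8, -15, 0],
    [-35.8, -15, 0],
    [-35.8, -15, 0],
    [-35.8, -15, 0],
    [-35.8, -15, 0]
  ],
  "delta_rot": [
    [0, 0, 0],
    [0, 0, 0],
    [0, 0, 0],
    [0, 0, 0],
    [0, 0, 0]
  ]
}}

```text
t: 3.47
eef_pos: [0.4498, 0.0821, 0.1602]
tcp_rot: [-0.001, 0.498, 0.867, -0.0]
ft_force: [0.7, 0.2, -1.4]
opening: 0.025
grasp_force: 29.8
```

{"method": "drive_tool", "body": {
  "xyz": [
    [-35.8, -15, 0],
    [-35.8, -15, 0],
    [-35.8, -15, 0],
    [-35.8, -15, 0],
    [-35.8, -15, 0]
  ],
  "delta_rot": [
    [0, 0, 0],
    [0, 0, 0],
    [0, 0, 0],
    [0, 0, 0],
    [0, 0, 0]
  ]
}}

```text
t: 3.88
eef_pos: [0.4745, -0.1106, 0.1602]
tcp_rot: [-0.001, 0.498, 0.867, -0.0]
ft_force: [0.6, 0.6, 0.1]
opening: 0.0252
grasp_force: 29.8
```

{"method": "drive_tool", "body": {
  "xyz": [
    [0, 0, 0],
    [0, 0, 0],
    [0, 0, 0]
  ],
  "delta_rot": [
    [0, 0, 0],
    [0, 0, 0],
    [0, 0, 0]
  ]
}}

```text
t: 4.13
eef_pos: [0.4746, -0.1083, 0.1602]
tcp_rot: [-0.001, 0.499, 0.867, 0.0]
ft_force: [-0.1, 1.4, -0.4]
opening: 0.0247
grasp_force: 29.8
```

```bash
python3 - <<'E'
from h import *
plan((.4745,-.1086,.13,120))
f=grab("side"); cv2.imwrite("pics/s2.png",cv2.resize(f["image"][80:230,200:400,::-1],(800,600),interpolation=cv2.INTER_CUBIC))
E
```

```text
t 4.13 tcp [ 0.4746 -0.1083  0.1602] yaw 120.2 tilt 0.11 F [-0.1  1.4 -0.4] open 0.0247 grip 29.8 J6 -0.99
-> turn z 0.2, shift [-0.2 -0.2 30.2] (norm 30)
```

View pics/s2.png

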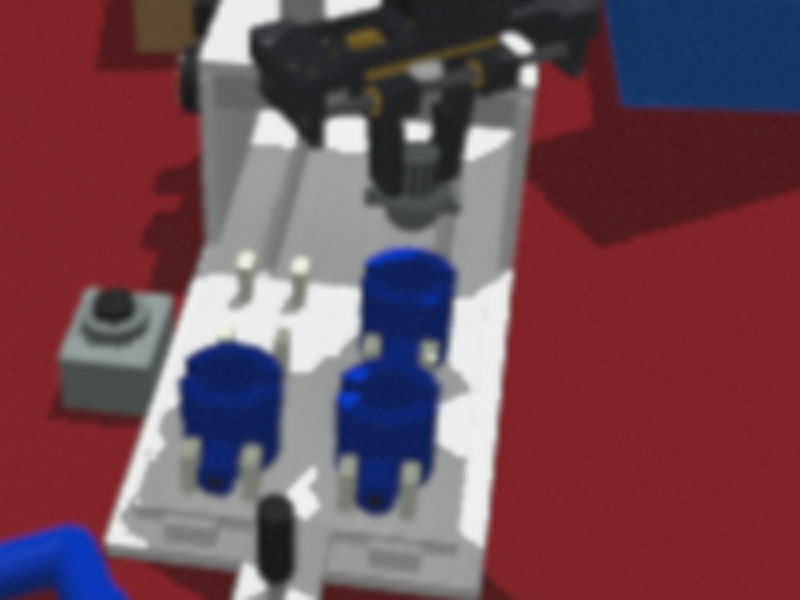

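The cap hangs level at about (413,205), above strainer C's rim at (409,275), with its lugs roughly along the tester's x. I go down gently.

{"method": "drive_tool", "body": {
  "xyz": [
    [0, 0, 20],
    [0, 0, 15],
    [0, 0, 5],
    [0, 0, 3],
    [0, 0, 0]
  ],
  "delta_rot": [
    [0, 0, 0],
    [0, 0, 0],
    [0, 0, 0],
    [0, 0, 0],
    [0, 0, 0]
  ]
}}

```text
t: 4.6
eef_pos: [0.4751, -0.108, 0.1177]
tcp_rot: [-0.0, 0.499, 0.867, -0.0]
ft_force: [0.1, -0.7, -0.6]
opening: 0.0252
grasp_force: 29.8
```

{"method": "drive_tool", "body": {
  "xyz": [
    [0, 0, 2],
    [0, 0, 2],
    [0, 0, 2],
    [0, 0, 1],
    [0, 0, 0]
  ],
  "delta_rot": [
    [0, 0, 0],
    [0, 0, 0],
    [0, 0, 0],
    [0, 0, 0],
    [0, 0, 0]
  ]
}}

```text
t: 5.02
eef_pos: [0.4751, -0.1088, 0.1107]
tcp_rot: [-0.0, 0.5, 0.866, -0.0]
ft_force: [-0.5, -0.5, -0.0]
opening: 0.025
grasp_force: 29.8
```

```bash
python3 - <<'E'
from h import *
plan((.4745,-.1086,.1,120))
E
```

```text
t 5.02 tcp [ 0.4751 -0.1088  0.1107] yaw 120.0 tilt 0.01 F [-0.5 -0.5 -0. ] open 0.0250 grip 29.8 J6 -0.99
-> turn z 0.0, shift [ 0.4 -0.4 10.7] (norm 11)
```

{"method": "drive_tool", "body": {
  "xyz": [
    [0, 0, 1],
    [0, 0, 1],
    [0, 0, 1],
    [0, 0, 0]
  ],
  "delta_rot": [
    [0, 0, 0],
    [0, 0, 0],
    [0, 0, 0],
    [0, 0, 0]
  ]
}}

```text
t: 5.35
eef_pos: [0.475, -0.1088, 0.1076]
tcp_rot: [-0.0, 0.5, 0.866, -0.0]
ft_force: [-1.1, -0.3, -1.2]
opening: 0.025
grasp_force: 29.7
```

{"method": "drive_tool", "body": {
  "xyz": [
    [0, 0, 1],
    [0, 0, 1],
    [0, 0, 1],
    [0, 0, 0]
  ],
  "delta_rot": [
    [0, 0, 0],
    [0, 0, 0],
    [0, 0, 0],
    [0, 0, 0]
  ]
}}

```text
t: 5.68
eef_pos: [0.475, -0.1087, 0.1045]
tcp_rot: [-0.0, 0.5, 0.866, -0.0]
ft_force: [-0.4, -0.3, -0.7]
opening: 0.0253
grasp_force: 29.7
```

{"method": "drive_tool", "body": {
  "xyz": [
    [0, 0, 1],
    [0, 0, 1],
    [0, 0, 1],
    [0, 0, 0.5],
    [0, 0, 0]
  ],
  "delta_rot": [
    [0, 0, 0],
    [0, 0, 0],
    [0, 0, 0],
    [0, 0, 0],
    [0, 0, 0]
  ]
}}

```text
t: 6.1
eef_pos: [0.4751, -0.1088, 0.1011]
tcp_rot: [-0.0, 0.5, 0.866, -0.0]
ft_force: [-0.2, -0.1, -0.2]
opening: 0.0251
grasp_force: 29.7
```

{"method": "drive_tool", "body": {
  "xyz": [
    [0, 0, 0.5],
    [0, 0, 0],
    [0, 0, 0],
    [0, 0, 0],
    [0, 0, 0]
  ],
  "delta_rot": [
    [0, 0, 0],
    [0, 0, 0],
    [0, 0, 0],
    [0, 0, 0],
    [0, 0, 0]
  ],
  "jaw": 0.35
}}

```text
t: 6.52
eef_pos: [0.4752, -0.1088, 0.1008]
tcp_rot: [0.0, 0.5, 0.866, 0.0]
ft_force: [0.3, -0.2, -0.1]
opening: 0.0561
grasp_force: 0.0
```

{"method": "drive_tool", "body": {
  "xyz": [
    [0, 0, -20],
    [0, 0, -30],
    [0, 0, -10],
    [0, 0, 0]
  ],
  "delta_rot": [
    [0, 0, 0],
    [0, 0, 0],
    [0, 0, 0],
    [0, 0, 0]
  ]
}}

```text
t: 6.85
eef_pos: [0.4761, -0.1092, 0.1631]
tcp_rot: [0.003, 0.5, 0.866, 0.0]
ft_force: [0.2, 0.0, -0.3]
opening: 0.0572
grasp_force: 0.0
```

```bash
cat >> h.py <<'E'
def onstr(n="side"):
    f=grab(n); w=cloud(f); hsv=cv2.cvtColor(f["image"],cv2.COLOR_RGB2HSV)
    for k,g in dict(A=(.5756,-.0076),B=(.4849,.0008),C=(.4745,-.1086)).items():
        m=(hsv[...,1]<100)&(hsv[...,2]>40)&(np.hypot(w[...,0]-g[0],w[...,1]-g[1])<.025)&(w[...,2]>.086)&(w[...,2]<.14)
        q=w[m]
        if len(q): print(n,k,len(q),"zmax95 %.4f med %.4f"%(np.percentile(q[:,2],95),np.median(q[:,2])),q.mean(0).round(4))
    return f
E
python3 - <<'E'
from h import *
import h; h.MAT[:]=[.494,.332]
f=grab("top")
for x in caps(f): print(x)
plan((.5535,.2718,.10,136),(.5535,.2718,.030,136))
g=onstr()
cv2.imwrite("pics/s3.png",cv2.resize(g["image"][80:230,200:400,::-1],(800,600),interpolation=cv2.INTER_CUBIC))
E
```

```text
(array([0.5623, 0.3926]), np.int32(90), np.float64(32.0), np.int64(18))
(array([0.5535, 0.2715]), np.int32(88), np.float64(9.6), np.int64(17))
(array([0.4308, 0.3926]), np.int32(92), np.float64(-31.8), np.int64(17))
t 6.90 tcp [ 0.4754 -0.1089  0.1614] yaw 120.0 tilt 0.13 F [-0.2 -0.6 -0.7] open 0.0574 grip 0.0 J6 -0.99
-> turn z -16.0, shift [208.3 328.1  61.4] (norm 393)
-> turn z 0.0, shift [ 0.  0. 70.] (norm 70)
side C 237 zmax95 0.1210 med 0.1012 [ 0.4746 -0.1022  0.1048]
```

View pics/s3.png

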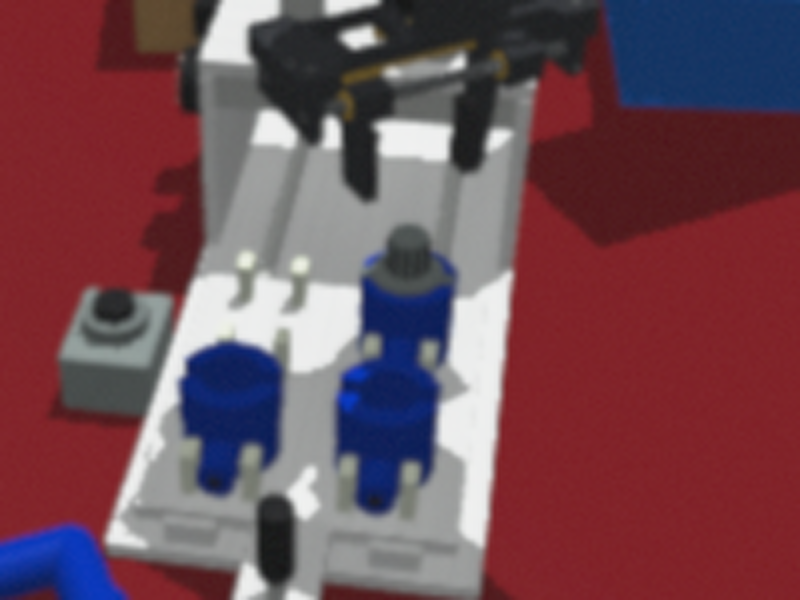

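Cap C sits flush, with its top at 121 mm. Next is cap2.

{"method": "drive_tool", "body": {
  "xyz": [
    [0, 0, 0],
    [0, 0, 0],
    [0, 0, 0],
    [21.1, 32.6, 0],
    [21.1, 32.6, 0]
  ],
  "delta_rot": [
    [0, 0, -7],
    [0, 0, -7],
    [0, 0, -1.5],
    [0, 0, 0],
    [0, 0, 0]
  ]
}}

```text
t: 7.37
eef_pos: [0.4903, -0.0329, 0.1592]
tcp_rot: [-0.001, 0.38, 0.925, -0.0]
ft_force: [1.0, 0.3, 0.5]
opening: 0.0575
grasp_force: 0.0
```

{"method": "drive_tool", "body": {
  "xyz": [
    [21.1, 32.6, 0],
    [21.1, 32.6, 0],
    [21.1, 32.6, 0],
    [21.1, 32.6, 0],
    [21.1, 32.6, 0]
  ],
  "delta_rot": [
    [0, 0, 0],
    [0, 0, 0],
    [0, 0, 0],
    [0, 0, 0],
    [0, 0, 0]
  ]
}}

```text
t: 7.78
eef_pos: [0.529, 0.1595, 0.1592]
tcp_rot: [-0.001, 0.378, 0.926, -0.001]
ft_force: [0.9, -0.3, 0.4]
opening: 0.0572
grasp_force: 0.0
```

{"method": "drive_tool", "body": {
  "xyz": [
    [21.1, 32.6, 0],
    [21.1, 32.6, 0],
    [21.1, 32.6, 0],
    [0, 0, 30],
    [0, 0, 25]
  ],
  "delta_rot": [
    [0, 0, 0],
    [0, 0, 0],
    [0, 0, 0],
    [0, 0, 0],
    [0, 0, 0]
  ]
}}

```text
t: 8.2
eef_pos: [0.5523, 0.2738, 0.1033]
tcp_rot: [-0.0, 0.377, 0.926, -0.0]
ft_force: [0.5, -0.0, -0.6]
opening: 0.0571
grasp_force: 0.0
```

{"method": "drive_tool", "body": {
  "xyz": [
    [0, 0, 0],
    [0, 0, 0]
  ],
  "delta_rot": [
    [0, 0, 0],
    [0, 0, 0]
  ]
}}

```text
t: 8.37
eef_pos: [0.552, 0.2714, 0.104]
tcp_rot: [-0.002, 0.378, 0.926, -0.001]
ft_force: [0.8, 0.4, 0.9]
opening: 0.0573
grasp_force: 0.0
```

```bash
python3 - <<'E'
from h import *
plan((.5535,.2716,.030,135.5))
E
```

```text
t 8.37 tcp [0.552  0.2714 0.104 ] yaw 135.5 tilt 0.26 F [0.8 0.4 0.9] open 0.0573 grip 0.0 J6 -0.53
-> turn z 0.0, shift [-0.9  1.2 74. ] (norm 74)
```

{"method": "drive_tool", "body": {
  "xyz": [
    [-1, 1, 30],
    [0, 0, 25],
    [0, 0, 15],
    [0, 0, 4],
    [0, 0, 0]
  ],
  "delta_rot": [
    [0, 0, 0],
    [0, 0, 0],
    [0, 0, 0],
    [0, 0, 0],
    [0, 0, 0]
  ]
}}

```text
t: 8.78
eef_pos: [0.5546, 0.2713, 0.0321]
tcp_rot: [-0.0, 0.379, 0.926, -0.0]
ft_force: [-0.1, 0.3, 0.4]
opening: 0.0573
grasp_force: 0.0
```

{"method": "drive_tool", "body": {
  "xyz": [
    [0, 0, 0],
    [0, 0, 0],
    [0, 0, 0],
    [0, 0, 0],
    [0, 0, 0]
  ],
  "delta_rot": [
    [0, 0, 0],
    [0, 0, 0],
    [0, 0, 0],
    [0, 0, 0],
    [0, 0, 0]
  ],
  "jaw": 1
}}

```text
t: 9.2
eef_pos: [0.5545, 0.2718, 0.0324]
tcp_rot: [0.0, 0.378, 0.926, 0.0]
ft_force: [1.0, 1.1, -0.2]
opening: 0.0263
grasp_force: 3.3
```

{"method": "drive_tool", "body": {
  "xyz": [
    [0, 0, 0],
    [0, 0, 0],
    [0, 0, 0],
    [0, 0, 0]
  ],
  "delta_rot": [
    [0, 0, 0],
    [0, 0, 0],
    [0, 0, 0],
    [0, 0, 0]
  ]
}}

```text
t: 9.53
eef_pos: [0.5546, 0.2718, 0.0322]
tcp_rot: [0.0, 0.378, 0.926, 0.0]
ft_force: [0.2, -0.1, 5.7]
opening: 0.0252
grasp_force: 29.7
```

{"method": "drive_tool", "body": {
  "xyz": [
    [0, 0, -10],
    [0, 0, -35],
    [0, 0, -35],
    [0, 0, -35],
    [0, 0, -15]
  ],
  "delta_rot": [
    [0, 0, 0],
    [0, 0, 4],
    [0, 0, 4],
    [0, 0, 4],
    [0, 0, 3.5]
  ]
}}

```text
t: 9.95
eef_pos: [0.5552, 0.272, 0.1668]
tcp_rot: [0.002, 0.501, 0.865, 0.002]
ft_force: [-0.1, -0.0, 0.6]
opening: 0.0251
grasp_force: 29.7
```

{"method": "drive_tool", "body": {
  "xyz": [
    [0, 0, 0],
    [-31.6, -15.1, 0],
    [-31.6, -15.1, 0],
    [-31.6, -15.1, 0],
    [-31.6, -15.1, 0]
  ],
  "delta_rot": [
    [0, 0, 0],
    [0, 0, 0],
    [0, 0, 0],
    [0, 0, 0],
    [0, 0, 0]
  ]
}}

```text
t: 10.37
eef_pos: [0.5643, 0.1307, 0.1603]
tcp_rot: [-0.001, 0.499, 0.867, -0.001]
ft_force: [0.0, 0.3, -1.3]
opening: 0.0251
grasp_force: 29.7
```

{"method": "drive_tool", "body": {
  "xyz": [
    [-31.6, -15.1, 0],
    [-31.6, -15.1, 0],
    [-31.6, -15.1, 0],
    [-31.6, -15.1, 0],
    [0, 0, 0]
  ],
  "delta_rot": [
    [0, 0, 0],
    [0, 0, 0],
    [0, 0, 0],
    [0, 0, 0],
    [0, 0, 0]
  ]
}}

```text
t: 10.78
eef_pos: [0.5761, -0.0129, 0.1602]
tcp_rot: [-0.001, 0.501, 0.865, -0.001]
ft_force: [-0.0, -0.1, -0.3]
opening: 0.025
grasp_force: 29.7
```

{"method": "drive_tool", "body": {
  "xyz": [
    [0, 0, 0],
    [0, 0, 0]
  ],
  "delta_rot": [
    [0, 0, 0],
    [0, 0, 0]
  ]
}}

```text
t: 10.95
eef_pos: [0.5757, -0.007, 0.1608]
tcp_rot: [-0.001, 0.499, 0.866, -0.0]
ft_force: [-1.4, 0.1, -0.5]
opening: 0.0255
grasp_force: 29.7
```

```bash
python3 - <<'E'
from h import *
plan((.5756,-.0076,.118,120))
E
```

```text
t 10.95 tcp [ 0.5757 -0.007   0.1608] yaw 120.1 tilt 0.13 F [-1.4  0.1 -0.5] open 0.0255 grip 29.7 J6 -0.74
-> turn z 0.1, shift [-0.5 -0.4 42.8] (norm 43)
```

{"method": "drive_tool", "body": {
  "xyz": [
    [-0.5, -0.4, 20],
    [0, 0, 15],
    [0, 0, 5],
    [0, 0, 3],
    [0, 0, 0]
  ],
  "delta_rot": [
    [0, 0, 0],
    [0, 0, 0],
    [0, 0, 0],
    [0, 0, 0],
    [0, 0, 0]
  ]
}}

```text
t: 11.37
eef_pos: [0.576, -0.0073, 0.1185]
tcp_rot: [-0.0, 0.499, 0.867, -0.0]
ft_force: [-0.3, -0.1, -0.9]
opening: 0.0255
grasp_force: 29.7
```

{"method": "drive_tool", "body": {
  "xyz": [
    [0, 0, 2],
    [0, 0, 2],
    [0, 0, 2],
    [0, 0, 1],
    [0, 0, 0]
  ],
  "delta_rot": [
    [0, 0, 0],
    [0, 0, 0],
    [0, 0, 0],
    [0, 0, 0],
    [0, 0, 0]
  ]
}}

```text
t: 11.78
eef_pos: [0.5761, -0.0083, 0.1117]
tcp_rot: [-0.0, 0.5, 0.866, -0.0]
ft_force: [0.6, 0.8, -0.9]
opening: 0.0256
grasp_force: 29.7
```

{"method": "drive_tool", "body": {
  "xyz": [
    [0, 0, 1],
    [0, 0, 1],
    [0, 0, 0.5],
    [0, 0, 0]
  ],
  "delta_rot": [
    [0, 0, 0],
    [0, 0, 0],
    [0, 0, 0],
    [0, 0, 0]
  ]
}}

```text
t: 12.12
eef_pos: [0.5761, -0.0083, 0.1091]
tcp_rot: [-0.0, 0.5, 0.866, -0.0]
ft_force: [0.7, -0.9, -0.7]
opening: 0.0248
grasp_force: 29.7
```

{"method": "drive_tool", "body": {
  "xyz": [
    [0, 0, 1],
    [0, 0, 1],
    [0, 0, 0]
  ],
  "delta_rot": [
    [0, 0, 0],
    [0, 0, 0],
    [0, 0, 0]
  ]
}}

```text
t: 12.37
eef_pos: [0.5761, -0.0083, 0.107]
tcp_rot: [-0.0, 0.5, 0.866, -0.0]
ft_force: [-0.7, -0.3, -1.5]
opening: 0.0252
grasp_force: 29.7
```

{"method": "drive_tool", "body": {
  "xyz": [
    [0, 0, 1],
    [0, 0, 0]
  ],
  "delta_rot": [
    [0, 0, 0],
    [0, 0, 0]
  ]
}}

```text
t: 12.53
eef_pos: [0.5761, -0.0083, 0.1061]
tcp_rot: [-0.0, 0.5, 0.866, -0.0]
ft_force: [-0.2, -0.0, -0.9]
opening: 0.0254
grasp_force: 29.7
```

{"method": "drive_tool", "body": {
  "xyz": [
    [0, 0, 1],
    [0, 0, 1],
    [0, 0, 1],
    [0, 0, 1],
    [0, 0, 0]
  ],
  "delta_rot": [
    [0, 0, 0],
    [0, 0, 0],
    [0, 0, 0],
    [0, 0, 0],
    [0, 0, 0]
  ]
}}

```text
t: 12.95
eef_pos: [0.5761, -0.0082, 0.102]
tcp_rot: [-0.0, 0.5, 0.866, -0.0]
ft_force: [-0.3, -0.7, -1.1]
opening: 0.0252
grasp_force: 29.7
```

{"method": "drive_tool", "body": {
  "xyz": [
    [0, 0, 0.5],
    [0, 0, 0],
    [0, 0, 0],
    [0, 0, 0],
    [0, 0, 0]
  ],
  "delta_rot": [
    [0, 0, 0],
    [0, 0, 0],
    [0, 0, 0],
    [0, 0, 0],
    [0, 0, 0]
  ],
  "jaw": 0.35
}}

```text
t: 13.37
eef_pos: [0.5762, -0.0083, 0.1019]
tcp_rot: [0.0, 0.5, 0.866, 0.0]
ft_force: [-0.2, -1.1, 0.3]
opening: 0.0562
grasp_force: 0.0
```

{"method": "drive_tool", "body": {
  "xyz": [
    [0, 0, -20],
    [0, 0, -30],
    [0, 0, -10],
    [0, 0, 0]
  ],
  "delta_rot": [
    [0, 0, 0],
    [0, 0, 0],
    [0, 0, 0],
    [0, 0, 0]
  ]
}}

```text
t: 13.7
eef_pos: [0.5772, -0.0085, 0.1642]
tcp_rot: [0.003, 0.5, 0.866, 0.001]
ft_force: [-0.3, -0.2, 0.6]
opening: 0.0571
grasp_force: 0.0
```

```bash
python3 - <<'E'
from h import *
import h; h.MAT[:]=[.494,.332]
f=grab("top")
for x in caps(f): print(x)
onstr()
plan((.4308,.3927,.16,94.5),(.5624,.3927,.16,152))
E
```

```text
(array([0.5624, 0.3927]), np.int32(89), np.float64(26.4), np.int64(16))
(array([0.4305, 0.3925]), np.int32(89), np.float64(-30.8), np.int64(17))
side A 268 zmax95 0.1211 med 0.1015 [ 0.5741 -0.0007  0.1051]
side C 229 zmax95 0.1209 med 0.1020 [ 0.4748 -0.1028  0.1052]
t 13.80 tcp [ 0.5758 -0.0082  0.161 ] yaw 120.0 tilt 0.04 F [-0.5 -0.1 -0.9] open 0.0572 grip 0.0 J6 -0.74
-> turn z 25.5, shift [ 411.  -113.1    1. ] (norm 426)
-> turn z -57.5, shift [-116.2   61.8   -0. ] (norm 132)
```

{"method": "drive_tool", "body": {
  "xyz": [
    [0, 0, 0],
    [0, 0, 0],
    [0, 0, 0],
    [0, 0, 0],
    [37.4, -10.3, 0]
  ],
  "delta_rot": [
    [0, 0, 7],
    [0, 0, 7],
    [0, 0, 7],
    [0, 0, 4.5],
    [0, 0, 0]
  ]
}}

```text
t: 14.22
eef_pos: [0.5641, 0.0245, 0.1595]
tcp_rot: [-0.0, 0.682, 0.731, -0.001]
ft_force: [-0.0, 0.6, 0.0]
opening: 0.0576
grasp_force: 0.0
```

{"method": "drive_tool", "body": {
  "xyz": [
    [37.4, -10.3, 0],
    [37.4, -10.3, 0],
    [37.4, -10.3, 0],
    [37.4, -10.3, 0],
    [37.4, -10.3, 0]
  ],
  "delta_rot": [
    [0, 0, 0],
    [0, 0, 0],
    [0, 0, 0],
    [0, 0, 0],
    [0, 0, 0]
  ]
}}

```text
t: 14.63
eef_pos: [0.4952, 0.2119, 0.16]
tcp_rot: [-0.001, 0.679, 0.734, -0.001]
ft_force: [1.0, 0.8, 0.3]
opening: 0.0573
grasp_force: 0.0
```

{"method": "drive_tool", "body": {
  "xyz": [
    [37.4, -10.3, 0],
    [37.4, -10.3, 0],
    [37.4, -10.3, 0],
    [37.4, -10.3, 0],
    [37.4, -10.3, 0]
  ],
  "delta_rot": [
    [0, 0, 0],
    [0, 0, 0],
    [0, 0, 0],
    [0, 0, 0],
    [0, 0, 0]
  ]
}}

```text
t: 15.05
eef_pos: [0.4291, 0.3942, 0.1599]
tcp_rot: [-0.0, 0.679, 0.735, -0.001]
ft_force: [0.7, 0.0, 0.1]
opening: 0.0577
grasp_force: 0.0
```

{"method": "drive_tool", "body": {
  "xyz": [
    [0, 0, 30],
    [0, 0, 30],
    [0, 0, 0],
    [0, 0, 0]
  ],
  "delta_rot": [
    [0, 0, 0],
    [0, 0, 0],
    [0, 0, 0],
    [0, 0, 0]
  ]
}}

```text
t: 15.38
eef_pos: [0.4298, 0.3923, 0.1]
tcp_rot: [-0.001, 0.679, 0.735, -0.002]
ft_force: [0.1, 0.4, 1.2]
opening: 0.0571
grasp_force: 0.0
```

```bash
python3 - <<'E'
from h import *
plan((.4306,.3926,.031,94.5),(.4306,.3926,.160,94.5),(.4849,.0008,.16,120))
E
```

```text
t 15.38 tcp [0.4298 0.3923 0.1   ] yaw 94.5 tilt 0.29 F [0.1 0.4 1.2] open 0.0571 grip 0.0 J6 0.46
-> turn z 0.0, shift [ 0.2  0.8 69. ] (norm 69)
-> turn z 0.0, shift [   0.    0. -129.] (norm 129)
-> turn z -25.5, shift [-366.5 -148.9   -0. ] (norm 396)
```

{"method": "drive_tool", "body": {
  "xyz": [
    [0, 0.5, 25],
    [0, 0, 25],
    [0, 0, 15],
    [0, 0, 4],
    [0, 0, 0]
  ],
  "delta_rot": [
    [0, 0, 0],
    [0, 0, 0],
    [0, 0, 0],
    [0, 0, 0],
    [0, 0, 0]
  ]
}}

```text
t: 15.8
eef_pos: [0.4316, 0.3927, 0.0331]
tcp_rot: [-0.0, 0.679, 0.734, -0.0]
ft_force: [-0.3, 0.3, 1.1]
opening: 0.0572
grasp_force: 0.0
```

{"method": "drive_tool", "body": {
  "xyz": [
    [0, 0, 0],
    [0, 0, 0],
    [0, 0, 0],
    [0, 0, 0],
    [0, 0, 0]
  ],
  "delta_rot": [
    [0, 0, 0],
    [0, 0, 0],
    [0, 0, 0],
    [0, 0, 0],
    [0, 0, 0]
  ],
  "jaw": 1
}}

```text
t: 16.22
eef_pos: [0.4313, 0.393, 0.0333]
tcp_rot: [0.0, 0.679, 0.735, 0.0]
ft_force: [-0.0, -0.5, -0.0]
opening: 0.0262
grasp_force: 0.4
```

{"method": "drive_tool", "body": {
  "xyz": [
    [0, 0, 0],
    [0, 0, 0],
    [0, 0, 0],
    [0, 0, 0]
  ],
  "delta_rot": [
    [0, 0, 0],
    [0, 0, 0],
    [0, 0, 0],
    [0, 0, 0]
  ]
}}

```text
t: 16.55
eef_pos: [0.4313, 0.3931, 0.0333]
tcp_rot: [0.0, 0.679, 0.735, 0.0]
ft_force: [-1.8, -0.5, 5.9]
opening: 0.0248
grasp_force: 30.0
```

{"method": "drive_tool", "body": {
  "xyz": [
    [0, 0, -10],
    [0, 0, -35],
    [0, 0, -35],
    [0, 0, -35],
    [0, 0, -15]
  ],
  "delta_rot": [
    [0, 0, 0],
    [0, 0, -6],
    [0, 0, -6.5],
    [0, 0, -6.5],
    [0, 0, -6.5]
  ]
}}

```text
t: 16.97
eef_pos: [0.432, 0.3936, 0.1678]
tcp_rot: [0.002, 0.497, 0.868, 0.003]
ft_force: [-0.3, 0.5, -0.4]
opening: 0.0252
grasp_force: 30.0
```

{"method": "drive_tool", "body": {
  "xyz": [
    [-36.6, -14.9, 0],
    [-36.6, -14.9, 0],
    [-36.6, -14.9, 0],
    [-36.6, -14.9, 0],
    [-36.6, -14.9, 0]
  ],
  "delta_rot": [
    [0, 0, 0],
    [0, 0, 0],
    [0, 0, 0],
    [0, 0, 0],
    [0, 0, 0]
  ]
}}

```text
t: 17.38
eef_pos: [0.4579, 0.1955, 0.1632]
tcp_rot: [0.0, 0.499, 0.866, 0.0]
ft_force: [1.3, 0.1, -0.3]
opening: 0.0254
grasp_force: 30.0
```

{"method": "drive_tool", "body": {
  "xyz": [
    [-36.6, -14.9, 0],
    [-36.6, -14.9, 0],
    [-36.6, -14.9, 0],
    [-36.6, -14.9, 0],
    [-36.6, -14.9, 0]
  ],
  "delta_rot": [
    [0, 0, 0],
    [0, 0, 0],
    [0, 0, 0],
    [0, 0, 0],
    [0, 0, 0]
  ]
}}

```text
t: 17.8
eef_pos: [0.4851, -0.0004, 0.1633]
tcp_rot: [0.0, 0.5, 0.866, 0.0]
ft_force: [1.1, 0.1, 0.8]
opening: 0.025
grasp_force: 30.0
```

{"method": "drive_tool", "body": {
  "xyz": [
    [0, 0, 0],
    [0, 0, 0],
    [0, 0, 0]
  ],
  "delta_rot": [
    [0, 0, 0],
    [0, 0, 0],
    [0, 0, 0]
  ]
}}

```text
t: 18.05
eef_pos: [0.4851, 0.0018, 0.1629]
tcp_rot: [-0.0, 0.5, 0.866, 0.0]
ft_force: [-0.6, -0.2, -0.7]
opening: 0.0251
grasp_force: 30.0
```

```bash
python3 - <<'E'
from h import *
plan((.4849,.0008,.118,120))
E
```

```text
t 18.05 tcp [0.4851 0.0018 0.1629] yaw 120.0 tilt 0.03 F [-0.6 -0.2 -0.7] open 0.0251 grip 30.0 J6 -0.77
-> turn z 0.0, shift [-0.7 -0.7 44.9] (norm 45)
```

Offset here is 29.3 mm, so the rim is at about 111 mm and home is at 102.3 mm.

{"method": "drive_tool", "body": {
  "xyz": [
    [-0.7, -0.7, 22],
    [0, 0, 15],
    [0, 0, 5],
    [0, 0, 3],
    [0, 0, 0]
  ],
  "delta_rot": [
    [0, 0, 0],
    [0, 0, 0],
    [0, 0, 0],
    [0, 0, 0],
    [0, 0, 0]
  ]
}}

```text
t: 18.47
eef_pos: [0.4851, 0.0014, 0.1178]
tcp_rot: [-0.0, 0.499, 0.867, -0.0]
ft_force: [-0.8, -0.2, -0.6]
opening: 0.0251
grasp_force: 30.0
```

{"method": "drive_tool", "body": {
  "xyz": [
    [0, 0, 2],
    [0, 0, 2],
    [0, 0, 1.5],
    [0, 0, 0]
  ],
  "delta_rot": [
    [0, 0, 0],
    [0, 0, 0],
    [0, 0, 0],
    [0, 0, 0]
  ]
}}

```text
t: 18.8
eef_pos: [0.4851, 0.0006, 0.1123]
tcp_rot: [0.0, 0.5, 0.866, 0.0]
ft_force: [0.4, -0.4, -1.4]
opening: 0.0253
grasp_force: 30.0
```

{"method": "drive_tool", "body": {
  "xyz": [
    [0, 0, 1],
    [0, 0, 1],
    [0, 0, 0.5],
    [0, 0, 0]
  ],
  "delta_rot": [
    [0, 0, 0],
    [0, 0, 0],
    [0, 0, 0],
    [0, 0, 0]
  ]
}}

```text
t: 19.13
eef_pos: [0.4851, 0.0005, 0.1096]
tcp_rot: [-0.0, 0.5, 0.866, -0.0]
ft_force: [-0.7, -0.1, -0.1]
opening: 0.0254
grasp_force: 30.0
```

{"method": "drive_tool", "body": {
  "xyz": [
    [0, 0, 1],
    [0, 0, 1],
    [0, 0, 0]
  ],
  "delta_rot": [
    [0, 0, 0],
    [0, 0, 0],
    [0, 0, 0]
  ]
}}

```text
t: 19.38
eef_pos: [0.485, 0.0006, 0.1076]
tcp_rot: [-0.0, 0.5, 0.866, -0.0]
ft_force: [-0.4, 0.7, -1.1]
opening: 0.0253
grasp_force: 30.0
```

{"method": "drive_tool", "body": {
  "xyz": [
    [0, 0, 1],
    [0, 0, 1],
    [0, 0, 0]
  ],
  "delta_rot": [
    [0, 0, 0],
    [0, 0, 0],
    [0, 0, 0]
  ]
}}

```text
t: 19.63
eef_pos: [0.4851, 0.0005, 0.1056]
tcp_rot: [-0.0, 0.5, 0.866, -0.0]
ft_force: [0.6, 0.6, -1.0]
opening: 0.0254
grasp_force: 30.0
```

{"method": "drive_tool", "body": {
  "xyz": [
    [0, 0, 1],
    [0, 0, 1],
    [0, 0, 0.7],
    [0, 0, 0]
  ],
  "delta_rot": [
    [0, 0, 0],
    [0, 0, 0],
    [0, 0, 0],
    [0, 0, 0]
  ]
}}

```text
t: 19.97
eef_pos: [0.485, 0.0006, 0.1029]
tcp_rot: [-0.0, 0.5, 0.866, -0.0]
ft_force: [-0.7, -0.3, -1.0]
opening: 0.0251
grasp_force: 30.0
```

{"method": "drive_tool", "body": {
  "xyz": [
    [0, 0, 0.3],
    [0, 0, 0],
    [0, 0, 0],
    [0, 0, 0],
    [0, 0, 0]
  ],
  "delta_rot": [
    [0, 0, 0],
    [0, 0, 0],
    [0, 0, 0],
    [0, 0, 0],
    [0, 0, 0]
  ],
  "jaw": 0.35
}}

```text
t: 20.38
eef_pos: [0.4852, 0.0005, 0.1028]
tcp_rot: [0.0, 0.5, 0.866, -0.0]
ft_force: [-0.1, -0.2, 0.3]
opening: 0.0558
grasp_force: 0.0
```

{"method": "drive_tool", "body": {
  "xyz": [
    [0, 0, -20],
    [0, 0, -30],
    [0, 0, -10],
    [0, 0, 0]
  ],
  "delta_rot": [
    [0, 0, 0],
    [0, 0, 0],
    [0, 0, 0],
    [0, 0, 0]
  ]
}}

```text
t: 20.72
eef_pos: [0.4862, 0.0003, 0.1651]
tcp_rot: [0.002, 0.5, 0.866, 0.001]
ft_force: [1.1, -0.5, -0.2]
opening: 0.0571
grasp_force: 0.0
```

```bash
python3 - <<'E'
from h import *
import h; h.MAT[:]=[.494,.332]
g=onstr()
plan((.5405,.1110,.13,84.6),(.5405,.111,.072,84.6))
f=grab("top")
w=cloud(f)
for x in caps(f): print(x)
# bridge front face in world y (top view plate edge at z .213)
m=(w[...,2]>.14)&(w[...,2]<.22)&(w[...,1]<-.15)&(w[...,0]>.4)&(w[...,0]<.65)
print("bridge y max",np.percentile(w[m][:,1],[90,98,100]), "z",np.percentile(w[m][:,2],[50,98]))
b=cv2.resize(g["image"][80:230,200:400,::-1],(800,600),interpolation=cv2.INTER_CUBIC); cv2.imwrite("pics/s4.png",b)
E
```

```text
side A 265 zmax95 0.1209 med 0.1018 [ 0.5746 -0.0009  0.1049]
side B 272 zmax95 0.1211 med 0.1014 [0.4835 0.0085 0.1051]
side C 216 zmax95 0.1209 med 0.1037 [ 0.4757 -0.1023  0.1056]
t 20.77 tcp [0.4854 0.0005 0.1634] yaw 120.0 tilt 0.13 F [-0.2 -0.2 -0.3] open 0.0572 grip 0.0 J6 -0.77
-> turn z 35.4, shift [115.2  44.4  33.4] (norm 128)
-> turn z 0.0, shift [ 0.  0. 58.] (norm 58)
(array([0.5625, 0.3928]), np.int32(88), np.float64(25.2), np.int64(16))
bridge y max [-0.24377191 -0.22940141 -0.22162953] z [0.16223978 0.21475689]
```

View pics/s4.png

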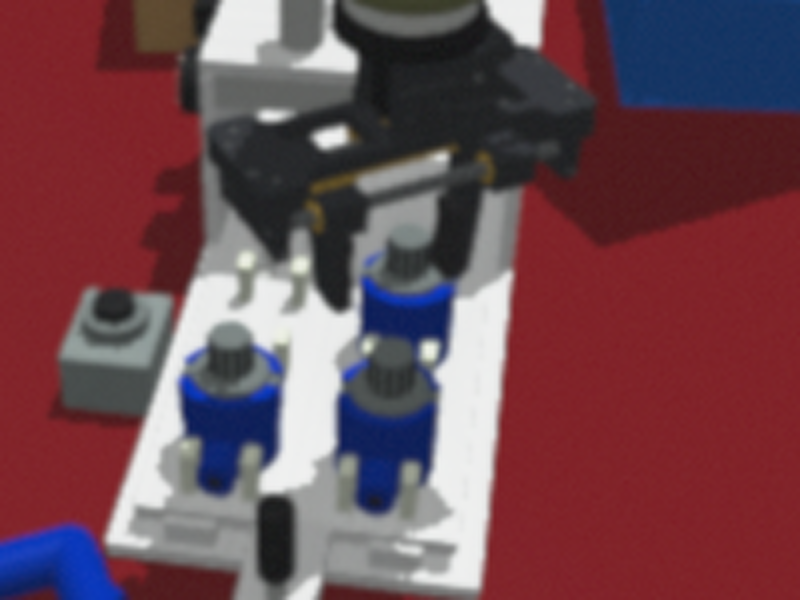

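All three caps are flush, with tops at 121 mm. The bridge front is at y≈−0.222. Now for the handle.

{"method": "drive_tool", "body": {
  "xyz": [
    [0, 0, 0],
    [0, 0, 0],
    [0, 0, 0],
    [0, 0, 0],
    [0, 0, 0]
  ],
  "delta_rot": [
    [0, 0, 7.1],
    [0, 0, 7.1],
    [0, 0, 7.1],
    [0, 0, 7.1],
    [0, 0, 7]
  ]
}}

```text
t: 21.23
eef_pos: [0.4845, 0.0007, 0.1613]
tcp_rot: [-0.001, 0.741, 0.671, -0.001]
ft_force: [0.6, -0.6, -1.0]
opening: 0.0574
grasp_force: 0.0
```

{"method": "drive_tool", "body": {
  "xyz": [
    [28.8, 11.1, 0],
    [28.8, 11.1, 0],
    [28.8, 11.1, 0],
    [28.8, 11.1, 0],
    [0, 0, 20]
  ],
  "delta_rot": [
    [0, 0, 0],
    [0, 0, 0],
    [0, 0, 0],
    [0, 0, 0],
    [0, 0, 0]
  ]
}}

```text
t: 21.65
eef_pos: [0.5425, 0.1149, 0.1436]
tcp_rot: [0.001, 0.738, 0.675, 0.002]
ft_force: [-1.0, 0.6, -0.9]
opening: 0.0574
grasp_force: 0.0
```

{"method": "drive_tool", "body": {
  "xyz": [
    [0, 0, 13],
    [0, 0, 0],
    [0, 0, 0]
  ],
  "delta_rot": [
    [0, 0, 0],
    [0, 0, 0],
    [0, 0, 0]
  ]
}}

```text
t: 21.9
eef_pos: [0.5395, 0.111, 0.1285]
tcp_rot: [-0.001, 0.739, 0.673, -0.001]
ft_force: [-0.8, -0.5, 0.5]
opening: 0.0575
grasp_force: 0.0
```

```bash
python3 - <<'E'
from h import *
plan((.5405,.111,.072,84.6))
f=grab("side")
cv2.imwrite("pics/s5.png",cv2.resize(f["image"][120:270,200:400,::-1],(800,600),interpolation=cv2.INTER_CUBIC))
E
```

```text
t 21.90 tcp [0.5395 0.111  0.1285] yaw 84.6 tilt 0.19 F [-0.8 -0.5  0.5] open 0.0575 grip 0.0 J6 0.08
-> turn z 0.0, shift [ 0.1  1.  56.5] (norm 56)
```

View pics/s5.png

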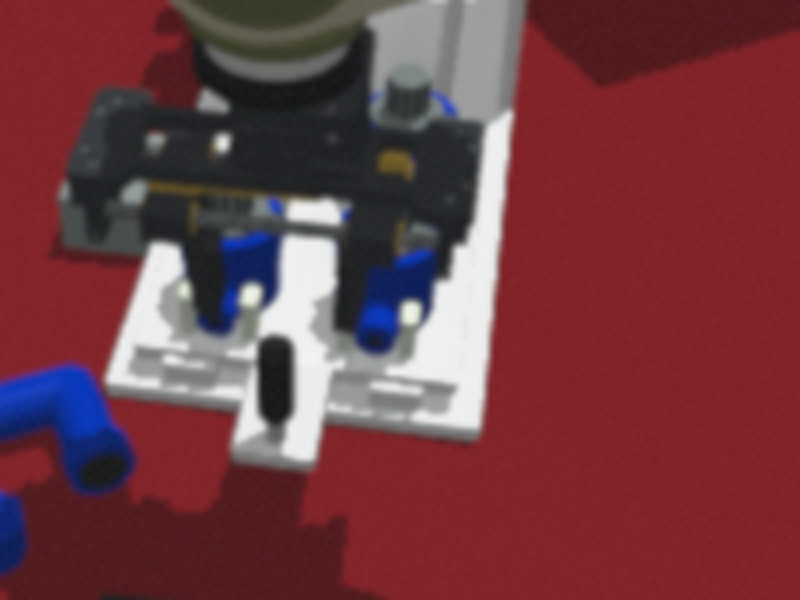

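The handle's top at (275,345) lies midway between the fingers, so I descend and grip it.

{"method": "drive_tool", "body": {
  "xyz": [
    [0, 1, 20],
    [0, 0, 20],
    [0, 0, 12],
    [0, 0, 4],
    [0, 0, 0]
  ],
  "delta_rot": [
    [0, 0, 0],
    [0, 0, 0],
    [0, 0, 0],
    [0, 0, 0],
    [0, 0, 0]
  ]
}}

```text
t: 22.37
eef_pos: [0.541, 0.1107, 0.0736]
tcp_rot: [-0.0, 0.74, 0.673, -0.0]
ft_force: [0.5, 0.4, 0.6]
opening: 0.0574
grasp_force: 0.0
```

{"method": "drive_tool", "body": {
  "xyz": [
    [0, 0, 0],
    [0, 0, 0],
    [0, 0, 0],
    [0, 0, 0],
    [0, 0, 0]
  ],
  "delta_rot": [
    [0, 0, 0],
    [0, 0, 0],
    [0, 0, 0],
    [0, 0, 0],
    [0, 0, 0]
  ],
  "jaw": 1
}}

```text
t: 22.78
eef_pos: [0.5413, 0.111, 0.0742]
tcp_rot: [0.0, 0.739, 0.673, 0.0]
ft_force: [-0.3, -0.9, 1.2]
opening: 0.0261
grasp_force: 0.0
```

{"method": "drive_tool", "body": {
  "xyz": [
    [0, 0, 0],
    [0, 0, 0],
    [0, 0, 0],
    [0, 0, 0]
  ],
  "delta_rot": [
    [0, 0, 0],
    [0, 0, 0],
    [0, 0, 0],
    [0, 0, 0]
  ]
}}

```text
t: 23.12
eef_pos: [0.5408, 0.111, 0.074]
tcp_rot: [-0.0, 0.739, 0.673, -0.0]
ft_force: [-3.4, -0.4, 5.2]
opening: 0.0214
grasp_force: 30.0
```

{"method": "drive_tool", "body": {
  "xyz": [
    [-3, 0, 0],
    [-8, 0, 0],
    [-12, 0, 0],
    [-15, 0, 0],
    [-15, 0, 0]
  ],
  "delta_rot": [
    [0, 0, 0],
    [0, 0, 0],
    [0, 0, 0],
    [0, 0, 0],
    [0, 0, 0]
  ]
}}

```text
t: 23.53
eef_pos: [0.5358, 0.0583, 0.074]
tcp_rot: [-0.0, 0.739, 0.674, 0.0]
ft_force: [-2.5, 2.1, 4.1]
opening: 0.021
grasp_force: 30.0
```

{"method": "drive_tool", "body": {
  "xyz": [
    [-15, 0, 0],
    [-15, 0, 0],
    [-15, 0, 0],
    [-15, 0, 0],
    [-15, 0, 0]
  ],
  "delta_rot": [
    [0, 0, 0],
    [0, 0, 0],
    [0, 0, 0],
    [0, 0, 0],
    [0, 0, 0]
  ]
}}

```text
t: 23.95
eef_pos: [0.5288, -0.0167, 0.074]
tcp_rot: [-0.0, 0.739, 0.673, 0.0]
ft_force: [-2.5, 2.4, 5.4]
opening: 0.021
grasp_force: 30.0
```

{"method": "drive_tool", "body": {
  "xyz": [
    [-15, 0, 0],
    [-15, 0, 0],
    [-15, 0, 0],
    [-15, 0, 0],
    [-15, 0, 0]
  ],
  "delta_rot": [
    [0, 0, 0],
    [0, 0, 0],
    [0, 0, 0],
    [0, 0, 0],
    [0, 0, 0]
  ]
}}

```text
t: 24.37
eef_pos: [0.5218, -0.0914, 0.074]
tcp_rot: [-0.0, 0.739, 0.673, 0.0]
ft_force: [-2.6, 2.7, 4.4]
opening: 0.0213
grasp_force: 30.0
```

{"method": "drive_tool", "body": {
  "xyz": [
    [-15, 0, 0],
    [-10, 0, 0],
    [-8, 0, 0],
    [-5, 0, 0],
    [-3, 0, 0]
  ],
  "delta_rot": [
    [0, 0, 0],
    [0, 0, 0],
    [0, 0, 0],
    [0, 0, 0],
    [0, 0, 0]
  ]
}}

```text
t: 24.78
eef_pos: [0.5179, -0.1325, 0.074]
tcp_rot: [-0.0, 0.74, 0.673, -0.0]
ft_force: [-3.7, 2.0, 6.0]
opening: 0.0213
grasp_force: 30.0
```

{"method": "drive_tool", "body": {
  "xyz": [
    [-2, 0, 0],
    [-1, 0, 0],
    [0, 0, 0],
    [0, 0, 0]
  ],
  "delta_rot": [
    [0, 0, 0],
    [0, 0, 0],
    [0, 0, 0],
    [0, 0, 0]
  ]
}}

```text
t: 25.12
eef_pos: [0.5177, -0.1352, 0.074]
tcp_rot: [-0.0, 0.739, 0.673, -0.0]
ft_force: [-4.1, -1.1, 5.2]
opening: 0.021
grasp_force: 30.0
```

{"method": "drive_tool", "body": {
  "xyz": [
    [-1, 0, 0],
    [-1, 0, 0],
    [-1, 0, 0],
    [0, 0, 0]
  ],
  "delta_rot": [
    [0, 0, 0],
    [0, 0, 0],
    [0, 0, 0],
    [0, 0, 0]
  ]
}}

```text
t: 25.45
eef_pos: [0.5174, -0.1379, 0.074]
tcp_rot: [-0.0, 0.739, 0.673, -0.0]
ft_force: [-4.3, 0.3, 5.8]
opening: 0.021
grasp_force: 30.0
```

{"method": "drive_tool", "body": {
  "xyz": [
    [-1, 0, 0],
    [0, 0, 0],
    [0, 0, 0]
  ],
  "delta_rot": [
    [0, 0, 0],
    [0, 0, 0],
    [0, 0, 0]
  ]
}}

```text
t: 25.7
eef_pos: [0.5174, -0.1379, 0.074]
tcp_rot: [-0.001, 0.739, 0.673, 0.0]
ft_force: [-2.0, 5.6, 6.0]
opening: 0.0211
grasp_force: 30.0
```

The shuttle is at its inner stop, 250 mm in. I release the handle and go to the button.

{"method": "drive_tool", "body": {
  "xyz": [
    [1, 0, 0],
    [0, 0, 0],
    [0, 0, 0],
    [0, 0, 0],
    [0, 0, 0]
  ],
  "delta_rot": [
    [0, 0, 0],
    [0, 0, 0],
    [0, 0, 0],
    [0, 0, 0],
    [0, 0, 0]
  ],
  "jaw": 0.35
}}

```text
t: 26.12
eef_pos: [0.5178, -0.1381, 0.0737]
tcp_rot: [0.0, 0.739, 0.673, -0.0]
ft_force: [-0.1, -0.3, -0.7]
opening: 0.0524
grasp_force: 0.0
```

{"method": "drive_tool", "body": {
  "xyz": [
    [0, 0, -20],
    [0, 0, -30],
    [0, 0, -15],
    [0, 0, 0],
    [0, 0, 0]
  ],
  "delta_rot": [
    [0, 0, 0],
    [0, 0, 0],
    [0, 0, 0],
    [0, 0, 0],
    [0, 0, 0]
  ]
}}

```text
t: 26.53
eef_pos: [0.5178, -0.138, 0.1389]
tcp_rot: [0.001, 0.739, 0.673, 0.0]
ft_force: [0.2, 0.2, 0.5]
opening: 0.0574
grasp_force: 0.0
```

{"method": "drive_tool", "body": {
  "xyz": [
    [11.7, 35, 0],
    [11.7, 35, 0],
    [11.7, 35, 0],
    [11.7, 35, 0],
    [0, 0, 0]
  ],
  "delta_rot": [
    [0, 0, 0],
    [0, 0, 0],
    [0, 0, 0],
    [0, 0, 0],
    [0, 0, 0]
  ],
  "jaw": 1
}}

```text
t: 26.95
eef_pos: [0.6654, -0.1027, 0.1356]
tcp_rot: [-0.0, 0.739, 0.674, 0.0]
ft_force: [0.3, -0.3, 0.8]
opening: 0.026
grasp_force: 0.0
```

{"method": "drive_tool", "body": {
  "xyz": [
    [0, 0, 20],
    [0, 0, 20],
    [0, 0, 10],
    [0, 0, 0],
    [0, 0, 0]
  ],
  "delta_rot": [
    [0, 0, 0],
    [0, 0, 0],
    [0, 0, 0],
    [0, 0, 0],
    [0, 0, 0]
  ]
}}

```text
t: 27.37
eef_pos: [0.6611, -0.1045, 0.0882]
tcp_rot: [-0.001, 0.739, 0.673, -0.0]
ft_force: [-0.3, 0.1, 0.5]
opening: 0.0005
grasp_force: 0.0
```

```bash
python3 - <<'E'
from h import *
plan((.661,-.1045,.067,84.6))
f=grab("side")
cv2.imwrite("pics/s6.png",cv2.resize(f["image"][80:230,180:380,::-1],(800,600),interpolation=cv2.INTER_CUBIC))
E
```

```text
t 27.37 tcp [ 0.6611 -0.1045  0.0882] yaw 84.6 tilt 0.09 F [-0.3  0.1  0.5] open 0.0005 grip 0.0 J6 -0.24
-> turn z 0.0, shift [ 0.  -0.1 21.2] (norm 21)
```

View pics/s6.png

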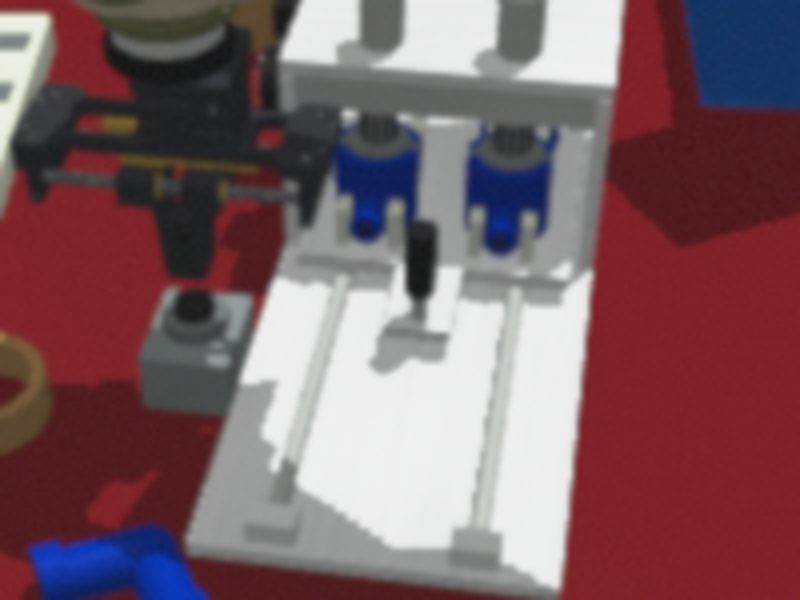

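The shuttle is in, with the two front strainers visible under the bridge. The shut fingers at (187,270) are right above the button at (195,303).

{"method": "drive_tool", "body": {
  "xyz": [
    [0, 0, 12],
    [0, 0, 6],
    [0, 0, 2],
    [0, 0, 2],
    [0, 0, 0]
  ],
  "delta_rot": [
    [0, 0, 0],
    [0, 0, 0],
    [0, 0, 0],
    [0, 0, 0],
    [0, 0, 0]
  ]
}}

```text
t: 27.83
eef_pos: [0.6614, -0.1044, 0.0665]
tcp_rot: [-0.0, 0.739, 0.673, -0.0]
ft_force: [-0.9, 0.4, 0.4]
opening: 0.0005
grasp_force: 0.1
```

{"method": "drive_tool", "body": {
  "xyz": [
    [0, 0, 2],
    [0, 0, 2],
    [0, 0, 1],
    [0, 0, 0]
  ],
  "delta_rot": [
    [0, 0, 0],
    [0, 0, 0],
    [0, 0, 0],
    [0, 0, 0]
  ]
}}

```text
t: 28.17
eef_pos: [0.6617, -0.1045, 0.062]
tcp_rot: [0.0, 0.739, 0.673, 0.0]
ft_force: [-1.6, 0.3, 3.9]
opening: 0.0004
grasp_force: 1.9
```

{"method": "drive_tool", "body": {
  "xyz": [
    [0, 0, 1],
    [0, 0, 1],
    [0, 0, 1],
    [0, 0, 0]
  ],
  "delta_rot": [
    [0, 0, 0],
    [0, 0, 0],
    [0, 0, 0],
    [0, 0, 0]
  ]
}}

```text
t: 28.5
eef_pos: [0.6617, -0.1044, 0.0603]
tcp_rot: [0.001, 0.739, 0.673, 0.0]
ft_force: [-4.6, 1.3, 12.0]
opening: 0.0004
grasp_force: 6.3
```

{"method": "drive_tool", "body": {
  "xyz": [
    [0, 0, 0.5],
    [0, 0, 0.5],
    [0, 0, 0],
    [0, 0, 0]
  ],
  "delta_rot": [
    [0, 0, 0],
    [0, 0, 0],
    [0, 0, 0],
    [0, 0, 0]
  ]
}}

```text
t: 28.83
eef_pos: [0.6618, -0.1045, 0.0602]
tcp_rot: [0.001, 0.739, 0.673, 0.0]
ft_force: [-6.9, 1.0, 18.3]
opening: 0.0003
grasp_force: 9.3
```

The button has bottomed at 18 N. I go back to the handle.

{"method": "drive_tool", "body": {
  "xyz": [
    [0, 0, -15],
    [0, 0, -35],
    [0, 0, -26],
    [0, 0, 0]
  ],
  "delta_rot": [
    [0, 0, 0],
    [0, 0, 0],
    [0, 0, 0],
    [0, 0, 0]
  ]
}}

```text
t: 29.17
eef_pos: [0.6635, -0.105, 0.1392]
tcp_rot: [0.004, 0.739, 0.673, 0.002]
ft_force: [-0.5, -1.3, 0.5]
opening: 0.0007
grasp_force: 0.0
```

{"method": "drive_tool", "body": {
  "xyz": [
    [-11.7, -35, 0],
    [-11.7, -35, 0],
    [-11.7, -35, 0],
    [-11.7, -35, 0],
    [0, 0, 0]
  ],
  "delta_rot": [
    [0, 0, 0],
    [0, 0, 0],
    [0, 0, 0],
    [0, 0, 0],
    [0, 0, 0]
  ],
  "jaw": 0.35
}}

```text
t: 29.58
eef_pos: [0.5119, -0.1377, 0.1325]
tcp_rot: [-0.003, 0.74, 0.673, -0.001]
ft_force: [1.6, 0.4, -0.3]
opening: 0.0314
grasp_force: 0.0
```

{"method": "drive_tool", "body": {
  "xyz": [
    [0, 0, 0],
    [0, 0, 0]
  ],
  "delta_rot": [
    [0, 0, 0],
    [0, 0, 0]
  ]
}}

```text
t: 29.75
eef_pos: [0.5183, -0.1381, 0.1336]
tcp_rot: [0.0, 0.74, 0.673, 0.0]
ft_force: [0.4, 1.2, 0.7]
opening: 0.0449
grasp_force: 0.0
```

```bash
python3 - <<'E'
from h import *
plan((.5174,-.138,.074,84.6))
E
```

```text
t 29.75 tcp [ 0.5183 -0.1381  0.1336] yaw 84.6 tilt 0.04 F [0.4 1.2 0.7] open 0.0449 grip 0.0 J6 -0.39
-> turn z 0.0, shift [ 0.  -0.9 59.6] (norm 60)
```

{"method": "drive_tool", "body": {
  "xyz": [
    [0, -0.9, 0],
    [0, 0, 20],
    [0, 0, 20],
    [0, 0, 15],
    [0, 0, 4]
  ],
  "delta_rot": [
    [0, 0, 0],
    [0, 0, 0],
    [0, 0, 0],
    [0, 0, 0],
    [0, 0, 0]
  ]
}}

```text
t: 30.17
eef_pos: [0.5167, -0.1372, 0.0723]
tcp_rot: [-0.002, 0.739, 0.674, -0.001]
ft_force: [-0.6, -0.3, -0.4]
opening: 0.0573
grasp_force: 0.0
```

{"method": "drive_tool", "body": {
  "xyz": [
    [0, 0, 0],
    [0, 0, 0],
    [0, 0, 0],
    [0, 0, 0],
    [0, 0, 0]
  ],
  "delta_rot": [
    [0, 0, 0],
    [0, 0, 0],
    [0, 0, 0],
    [0, 0, 0],
    [0, 0, 0]
  ],
  "jaw": 1
}}

```text
t: 30.58
eef_pos: [0.5172, -0.138, 0.0755]
tcp_rot: [0.001, 0.739, 0.673, 0.0]
ft_force: [-0.6, -0.4, -0.4]
opening: 0.0263
grasp_force: 0.0
```

{"method": "drive_tool", "body": {
  "xyz": [
    [0, 0, 0],
    [0, 0, 0],
    [0, 0, 0],
    [0, 0, 0]
  ],
  "delta_rot": [
    [0, 0, 0],
    [0, 0, 0],
    [0, 0, 0],
    [0, 0, 0]
  ]
}}

```text
t: 30.92
eef_pos: [0.5174, -0.138, 0.0753]
tcp_rot: [0.001, 0.739, 0.673, 0.0]
ft_force: [3.2, 0.5, 4.8]
opening: 0.021
grasp_force: 30.0
```

{"method": "drive_tool", "body": {
  "xyz": [
    [3, 0, 0],
    [8, 0, 0],
    [12, 0, 0],
    [15, 0, 0],
    [15, 0, 0]
  ],
  "delta_rot": [
    [0, 0, 0],
    [0, 0, 0],
    [0, 0, 0],
    [0, 0, 0],
    [0, 0, 0]
  ]
}}

```text
t: 31.33
eef_pos: [0.5223, -0.0851, 0.0753]
tcp_rot: [0.001, 0.74, 0.673, 0.0]
ft_force: [2.4, -2.9, 5.0]
opening: 0.0211
grasp_force: 30.0
```

{"method": "drive_tool", "body": {
  "xyz": [
    [15, 0, 0],
    [15, 0, 0],
    [15, 0, 0],
    [15, 0, 0],
    [15, 0, 0]
  ],
  "delta_rot": [
    [0, 0, 0],
    [0, 0, 0],
    [0, 0, 0],
    [0, 0, 0],
    [0, 0, 0]
  ]
}}

```text
t: 31.75
eef_pos: [0.5294, -0.0101, 0.0753]
tcp_rot: [0.001, 0.739, 0.673, 0.0]
ft_force: [3.1, -2.5, 4.9]
opening: 0.0212
grasp_force: 30.0
```

{"method": "drive_tool", "body": {
  "xyz": [
    [15, 0, 0],
    [15, 0, 0],
    [15, 0, 0],
    [15, 0, 0],
    [15, 0, 0]
  ],
  "delta_rot": [
    [0, 0, 0],
    [0, 0, 0],
    [0, 0, 0],
    [0, 0, 0],
    [0, 0, 0]
  ]
}}

```text
t: 32.17
eef_pos: [0.5364, 0.0646, 0.0753]
tcp_rot: [0.001, 0.739, 0.673, 0.0]
ft_force: [3.9, -3.1, 4.9]
opening: 0.021
grasp_force: 30.0
```

{"method": "drive_tool", "body": {
  "xyz": [
    [15, 0, 0],
    [10, 0, 0],
    [8, 0, 0],
    [5, 0, 0],
    [3, 0, 0]
  ],
  "delta_rot": [
    [0, 0, 0],
    [0, 0, 0],
    [0, 0, 0],
    [0, 0, 0],
    [0, 0, 0]
  ]
}}

```text
t: 32.58
eef_pos: [0.5402, 0.1055, 0.0753]
tcp_rot: [0.001, 0.739, 0.674, 0.0]
ft_force: [2.6, -2.1, 6.3]
opening: 0.0212
grasp_force: 30.0
```

{"method": "drive_tool", "body": {
  "xyz": [
    [3, 0, 0],
    [2, 0, 0],
    [0, 0, 0],
    [0, 0, 0]
  ],
  "delta_rot": [
    [0, 0, 0],
    [0, 0, 0],
    [0, 0, 0],
    [0, 0, 0]
  ]
}}

```text
t: 32.92
eef_pos: [0.5407, 0.1104, 0.0753]
tcp_rot: [0.001, 0.739, 0.673, 0.001]
ft_force: [2.2, 0.3, 6.4]
opening: 0.0208
grasp_force: 30.0
```

{"method": "drive_tool", "body": {
  "xyz": [
    [1, 0, 0],
    [1, 0, 0],
    [0, 0, 0],
    [0, 0, 0]
  ],
  "delta_rot": [
    [0, 0, 0],
    [0, 0, 0],
    [0, 0, 0],
    [0, 0, 0]
  ]
}}

```text
t: 33.25
eef_pos: [0.5407, 0.111, 0.0753]
tcp_rot: [0.001, 0.739, 0.673, -0.0]
ft_force: [1.1, -6.1, 6.1]
opening: 0.0214
grasp_force: 30.0
```

{"method": "drive_tool", "body": {
  "xyz": [
    [-1, 0, 0],
    [0, 0, 0],
    [0, 0, 0],
    [0, 0, 0],
    [0, 0, 0]
  ],
  "delta_rot": [
    [0, 0, 0],
    [0, 0, 0],
    [0, 0, 0],
    [0, 0, 0],
    [0, 0, 0]
  ],
  "jaw": 0.35
}}

```text
t: 33.67
eef_pos: [0.5398, 0.1112, 0.0744]
tcp_rot: [-0.0, 0.739, 0.673, -0.0]
ft_force: [0.6, -0.4, -0.4]
opening: 0.0523
grasp_force: 0.0
```

{"method": "drive_tool", "body": {
  "xyz": [
    [0, 0, -20],
    [0, 0, -35],
    [0, 0, -35],
    [0, 0, 0],
    [0, 0, 0]
  ],
  "delta_rot": [
    [0, 0, 0],
    [0, 0, 0],
    [0, 0, 0],
    [0, 0, 0],
    [0, 0, 0]
  ]
}}

```text
t: 34.08
eef_pos: [0.5406, 0.1112, 0.1661]
tcp_rot: [0.001, 0.739, 0.673, 0.001]
ft_force: [0.2, -1.3, -1.2]
opening: 0.0571
grasp_force: 0.0
```

```bash
python3 - <<'E'
from h import *
import h; h.MAT[:]=[.494,.332]
g=onstr("side"); f=grab("top")
for x in caps(f): print(x)
plan((.4849,.0008,.163,120),(.4849,.0008,.1015,120))
cv2.imwrite("pics/t7.png",cv2.resize(f["image"][130:290,100:360,::-1],(800,492),interpolation=cv2.INTER_CUBIC))
E
```

```text
side A 166 zmax95 0.1212 med 0.1046 [5.679e-01 2.000e-04 1.058e-01]
side B 179 zmax95 0.1195 med 0.0988 [0.4791 0.0116 0.1026]
side C 3 zmax95 0.1159 med 0.1134 [ 0.4693 -0.0967  0.1121]
(array([0.5624, 0.3927]), np.int32(90), np.float64(25.1), np.int64(16))
t 34.18 tcp [0.5396 0.1111 0.1637] yaw 84.6 tilt 0.11 F [-0.1  0.3 -0. ] open 0.0574 grip 0.0 J6 0.08
-> turn z -35.4, shift [ -68.2 -102.5    0.7] (norm 123)
-> turn z 0.0, shift [ 0.   0.  61.5] (norm 62)
```

View pics/t7.png

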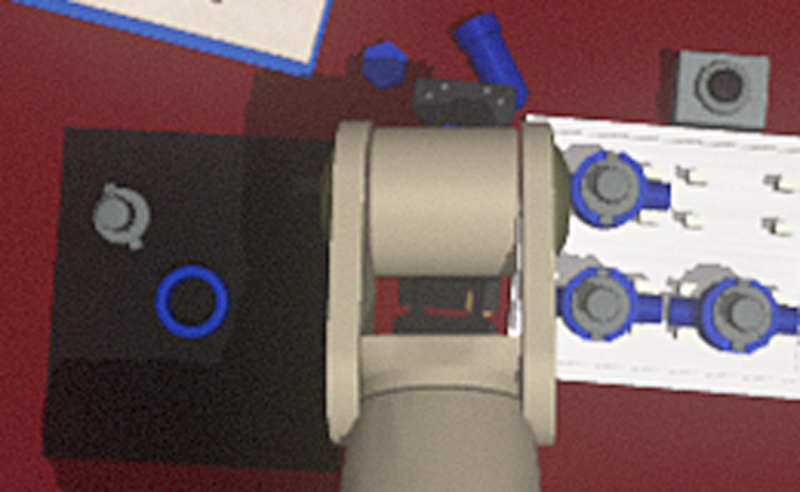

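The shuttle is out, and the caps are still seated on the strainers at about (608,185), (600,303) and (743,313). The button is released. Next I take off cap B, keeping the tool yaw.

{"method": "drive_tool", "body": {
  "xyz": [
    [-28.8, -11, 0],
    [-28.8, -11, 0],
    [-28.8, -11, 0],
    [-28.8, -11, 0],
    [0, 0, 0]
  ],
  "delta_rot": [
    [0, 0, 0],
    [0, 0, 0],
    [0, 0, 0],
    [0, 0, 0],
    [0, 0, 0]
  ]
}}

```text
t: 34.6
eef_pos: [0.4833, -0.0025, 0.1633]
tcp_rot: [-0.001, 0.741, 0.672, -0.002]
ft_force: [0.5, -0.4, 0.1]
opening: 0.0574
grasp_force: 0.0
```

{"method": "drive_tool", "body": {
  "xyz": [
    [0, 0, 15],
    [0, 0, 10],
    [0, 0, 0],
    [0, 0, 0]
  ],
  "delta_rot": [
    [0, 0, 0],
    [0, 0, 0],
    [0, 0, 0],
    [0, 0, 0]
  ]
}}

```text
t: 34.93
eef_pos: [0.4852, 0.0009, 0.1388]
tcp_rot: [-0.001, 0.739, 0.673, -0.001]
ft_force: [0.2, 0.5, -0.1]
opening: 0.057
grasp_force: 0.0
```

```bash
python3 - <<'E'
from h import *
plan((.4851,.0006,.1025,84.6),(.4851,.0006,.16,84.6),(.4306,.3926,.16,84.6))
E
```

```text
t 34.93 tcp [0.4852 0.0009 0.1388] yaw 84.7 tilt 0.16 F [ 0.2  0.5 -0.1] open 0.0570 grip 0.0 J6 -0.15
-> turn z 0.1, shift [-0.3 -0.1 36.3] (norm 36)
-> turn z 0.0, shift [  0.    0.  -57.5] (norm 58)
-> turn z 0.0, shift [385.1 -91.1  -0. ] (norm 396)
```

{"method": "drive_tool", "body": {
  "xyz": [
    [0, 0, 15],
    [0, 0, 13],
    [0, 0, 8],
    [0, 0, 0],
    [0, 0, 0]
  ],
  "delta_rot": [
    [0, 0, 0],
    [0, 0, 0],
    [0, 0, 0],
    [0, 0, 0],
    [0, 0, 0]
  ]
}}

```text
t: 35.35
eef_pos: [0.4858, 0.0007, 0.1039]
tcp_rot: [-0.0, 0.739, 0.673, -0.0]
ft_force: [0.3, -0.1, 0.7]
opening: 0.0571
grasp_force: 0.0
```

{"method": "drive_tool", "body": {
  "xyz": [
    [0, 0, 0],
    [0, 0, 0],
    [0, 0, 0],
    [0, 0, 0],
    [0, 0, 0]
  ],
  "delta_rot": [
    [0, 0, 0],
    [0, 0, 0],
    [0, 0, 0],
    [0, 0, 0],
    [0, 0, 0]
  ],
  "jaw": 1
}}

```text
t: 35.77
eef_pos: [0.4856, 0.0005, 0.104]
tcp_rot: [0.0, 0.739, 0.673, 0.0]
ft_force: [-1.7, 0.4, -0.1]
opening: 0.0259
grasp_force: 0.4
```

{"method": "drive_tool", "body": {
  "xyz": [
    [0, 0, 0],
    [0, 0, 0],
    [0, 0, 0],
    [0, 0, 0]
  ],
  "delta_rot": [
    [0, 0, 0],
    [0, 0, 0],
    [0, 0, 0],
    [0, 0, 0]
  ]
}}

```text
t: 36.1
eef_pos: [0.4856, 0.0005, 0.104]
tcp_rot: [0.0, 0.739, 0.673, 0.0]
ft_force: [-2.1, 1.1, 4.5]
opening: 0.025
grasp_force: 30.0
```

{"method": "drive_tool", "body": {
  "xyz": [
    [0, 0, -5],
    [0, 0, -10],
    [0, 0, -10],
    [0, 0, -15],
    [0, 0, -22]
  ],
  "delta_rot": [
    [0, 0, 0],
    [0, 0, 0],
    [0, 0, 0],
    [0, 0, 0],
    [0, 0, 0]
  ]
}}

```text
t: 36.52
eef_pos: [0.4849, 0.0006, 0.1654]
tcp_rot: [-0.001, 0.739, 0.673, -0.001]
ft_force: [-0.4, -0.0, -1.1]
opening: 0.0252
grasp_force: 30.0
```

```bash
python3 - <<'E'
from h import *
plan((.4306,.3926,.164,84.6))
f=grab("side")
cv2.imwrite("pics/s8.png",cv2.resize(f["image"][80:230,200:400,::-1],(800,600),interpolation=cv2.INTER_CUBIC))
E
```

```text
t 36.52 tcp [0.4849 0.0006 0.1654] yaw 84.6 tilt 0.17 F [-0.4 -0.  -1.1] open 0.0252 grip 30.0 J6 -0.15
-> turn z 0.0, shift [385.1 -91.    1.4] (norm 396)
```

View pics/s8.png

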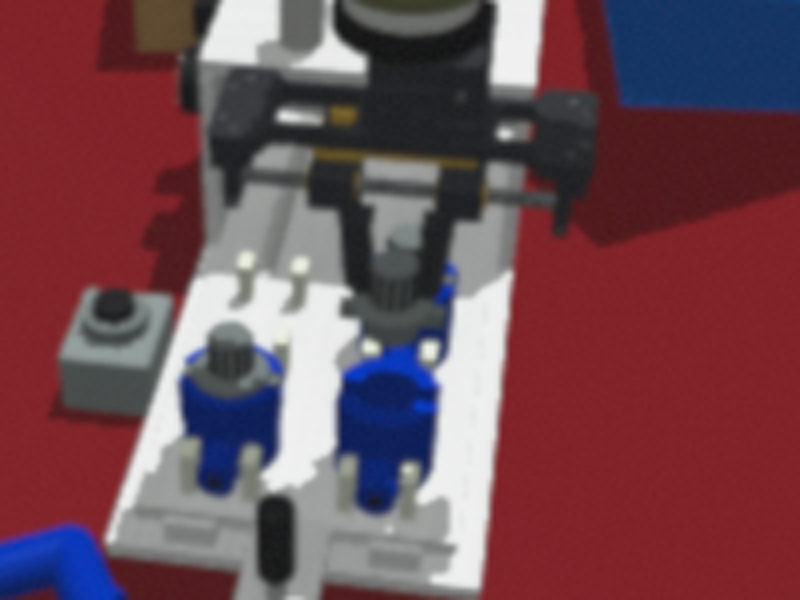

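The cap is in the grip and the strainer has stayed in its nest. I carry it to the mat.

{"method": "drive_tool", "body": {
  "xyz": [
    [38.5, -9.1, 0],
    [38.5, -9.1, 0],
    [38.5, -9.1, 0],
    [38.5, -9.1, 0],
    [38.5, -9.1, 0]
  ],
  "delta_rot": [
    [0, 0, 0],
    [0, 0, 0],
    [0, 0, 0],
    [0, 0, 0],
    [0, 0, 0]
  ]
}}

```text
t: 36.98
eef_pos: [0.4577, 0.1981, 0.1658]
tcp_rot: [0.0, 0.74, 0.673, 0.0]
ft_force: [1.1, 0.3, -0.7]
opening: 0.0253
grasp_force: 30.0
```

{"method": "drive_tool", "body": {
  "xyz": [
    [38.5, -9.1, 0],
    [38.5, -9.1, 0],
    [38.5, -9.1, 0],
    [38.5, -9.1, 0],
    [38.5, -9.1, 0]
  ],
  "delta_rot": [
    [0, 0, 0],
    [0, 0, 0],
    [0, 0, 0],
    [0, 0, 0],
    [0, 0, 0]
  ]
}}

```text
t: 37.4
eef_pos: [0.4302, 0.3943, 0.1656]
tcp_rot: [0.0, 0.739, 0.673, -0.0]
ft_force: [1.2, -0.5, -0.4]
opening: 0.0254
grasp_force: 30.0
```

{"method": "drive_tool", "body": {
  "xyz": [
    [0, 0, 35],
    [0, 0, 40],
    [0, 0, 30],
    [0, 0, 15],
    [0, 0, 5]
  ],
  "delta_rot": [
    [0, 0, 0],
    [0, 0, 0],
    [0, 0, 0],
    [0, 0, 0],
    [0, 0, 0]
  ]
}}

```text
t: 37.82
eef_pos: [0.4297, 0.3916, 0.0377]
tcp_rot: [-0.001, 0.739, 0.673, -0.003]
ft_force: [-0.0, 0.0, -0.0]
opening: 0.025
grasp_force: 30.0
```

{"method": "drive_tool", "body": {
  "xyz": [
    [0, 0, 2],
    [0, 0, 1],
    [0, 0, 0],
    [0, 0, 0]
  ],
  "delta_rot": [
    [0, 0, 0],
    [0, 0, 0],
    [0, 0, 0],
    [0, 0, 0]
  ]
}}

```text
t: 38.15
eef_pos: [0.4315, 0.3926, 0.039]
tcp_rot: [0.0, 0.739, 0.673, 0.001]
ft_force: [-0.4, -0.2, -0.5]
opening: 0.0252
grasp_force: 30.0
```

{"method": "drive_tool", "body": {
  "xyz": [
    [0, 0, 1.5],
    [0, 0, 1.5],
    [0, 0, 0],
    [0, 0, 0]
  ],
  "delta_rot": [
    [0, 0, 0],
    [0, 0, 0],
    [0, 0, 0],
    [0, 0, 0]
  ]
}}

```text
t: 38.48
eef_pos: [0.4312, 0.3924, 0.035]
tcp_rot: [0.0, 0.739, 0.673, 0.0]
ft_force: [0.1, -0.1, 0.9]
opening: 0.025
grasp_force: 30.0
```

{"method": "drive_tool", "body": {
  "xyz": [
    [0, 0, 0],
    [0, 0, 0],
    [0, 0, 0],
    [0, 0, 0],
    [0, 0, 0]
  ],
  "delta_rot": [
    [0, 0, 0],
    [0, 0, 0],
    [0, 0, 0],
    [0, 0, 0],
    [0, 0, 0]
  ],
  "jaw": 0.35
}}

```text
t: 38.9
eef_pos: [0.4309, 0.3923, 0.0347]
tcp_rot: [-0.0, 0.739, 0.673, -0.0]
ft_force: [-0.0, -0.6, -0.7]
opening: 0.056
grasp_force: 0.0
```

{"method": "drive_tool", "body": {
  "xyz": [
    [0, 0, -20],
    [0, 0, -40],
    [0, 0, -40],
    [0, 0, -29],
    [0, 0, 0]
  ],
  "delta_rot": [
    [0, 0, 0],
    [0, 0, 0],
    [0, 0, 0],
    [0, 0, 0],
    [0, 0, 0]
  ]
}}

```text
t: 39.32
eef_pos: [0.4328, 0.3936, 0.17]
tcp_rot: [0.001, 0.739, 0.673, 0.005]
ft_force: [0.5, -0.5, 0.6]
opening: 0.0576
grasp_force: 0.0
```

{"method": "drive_tool", "body": {
  "xyz": [
    [-35, 16.5, 0],
    [-35, 16.5, 0],
    [-35, 16.5, 0],
    [-35, 16.5, 0],
    [-35, 16.5, 0]
  ],
  "delta_rot": [
    [0, 0, 0],
    [0, 0, 0],
    [0, 0, 0],
    [0, 0, 0],
    [0, 0, 0]
  ]
}}

```text
t: 39.73
eef_pos: [0.4968, 0.2087, 0.1632]
tcp_rot: [-0.0, 0.739, 0.673, -0.0]
ft_force: [-0.1, 1.4, 0.7]
opening: 0.0573
grasp_force: 0.0
```

{"method": "drive_tool", "body": {
  "xyz": [
    [-35, 16.5, 0],
    [-35, 16.5, 0],
    [-35, 16.5, 0],
    [-35, 16.5, 0],
    [-35, 16.5, 0]
  ],
  "delta_rot": [
    [0, 0, 0],
    [0, 0, 0],
    [0, 0, 0],
    [0, 0, 0],
    [0, 0, 0]
  ]
}}

```text
t: 40.15
eef_pos: [0.5626, 0.0265, 0.1631]
tcp_rot: [-0.0, 0.739, 0.673, -0.0]
ft_force: [0.5, 0.4, -0.3]
opening: 0.0575
grasp_force: 0.0
```

{"method": "drive_tool", "body": {
  "xyz": [
    [-35, 16.5, 0],
    [0, 0, 15],
    [0, 0, 10],
    [0, 0, 0],
    [0, 0, 0]
  ],
  "delta_rot": [
    [0, 0, 0],
    [0, 0, 0],
    [0, 0, 0],
    [0, 0, 0],
    [0, 0, 0]
  ]
}}

```text
t: 40.57
eef_pos: [0.575, -0.0069, 0.138]
tcp_rot: [-0.001, 0.739, 0.674, -0.001]
ft_force: [0.2, -0.2, -0.1]
opening: 0.0574
grasp_force: 0.0
```

```bash
python3 - <<'E'
from h import *
import h; h.MAT[:]=[.494,.332]
f=grab("top")
for x in caps(f): print(x)
onstr("side")
plan((.576,-.0083,.104,84.6),(.576,-.0083,.166,84.6),(.5535,.2716,.166,84.6))
E
```

```text
(array([0.5626, 0.3927]), np.int32(88), np.float64(25.4), np.int64(16))
(array([0.431 , 0.3919]), np.int32(90), np.float64(-4.6), np.int64(16))
side A 267 zmax95 0.1209 med 0.1017 [ 0.5744 -0.0006  0.1051]
side C 222 zmax95 0.1208 med 0.1027 [ 0.4743 -0.1024  0.1053]
t 40.67 tcp [ 0.5757 -0.0069  0.1392] yaw 84.7 tilt 0.02 F [-0.3 -0.3  0.4] open 0.0575 grip 0.0 J6 -0.13
-> turn z 0.1, shift [-1.4  0.5 35.2] (norm 35)
-> turn z 0.0, shift [  0.   0. -62.] (norm 62)
-> turn z 0.0, shift [276.5 -48.7  -0. ] (norm 281)
```

{"method": "drive_tool", "body": {
  "xyz": [
    [-1.4, 0.5, 15],
    [0, 0, 13],
    [0, 0, 7],
    [0, 0, 0],
    [0, 0, 0]
  ],
  "delta_rot": [
    [0, 0, 0],
    [0, 0, 0],
    [0, 0, 0],
    [0, 0, 0],
    [0, 0, 0]
  ]
}}

```text
t: 41.08
eef_pos: [0.5762, -0.009, 0.1042]
tcp_rot: [0.0, 0.739, 0.674, 0.0]
ft_force: [-0.1, 0.0, -0.1]
opening: 0.0574
grasp_force: 0.0
```

{"method": "drive_tool", "body": {
  "xyz": [
    [0, 0, 0],
    [0, 0, 0],
    [0, 0, 0],
    [0, 0, 0],
    [0, 0, 0]
  ],
  "delta_rot": [
    [0, 0, 0],
    [0, 0, 0],
    [0, 0, 0],
    [0, 0, 0],
    [0, 0, 0]
  ],
  "jaw": 1
}}

```text
t: 41.5
eef_pos: [0.5761, -0.0094, 0.104]
tcp_rot: [0.0, 0.739, 0.673, 0.0]
ft_force: [-0.6, 0.5, 0.2]
opening: 0.026
grasp_force: 0.2
```

{"method": "drive_tool", "body": {
  "xyz": [
    [0, 0, 0],
    [0, 0, 0],
    [0, 0, 0],
    [0, 0, 0]
  ],
  "delta_rot": [
    [0, 0, 0],
    [0, 0, 0],
    [0, 0, 0],
    [0, 0, 0]
  ]
}}

```text
t: 41.83
eef_pos: [0.5761, -0.0094, 0.104]
tcp_rot: [0.0, 0.739, 0.673, 0.0]
ft_force: [-1.1, 0.7, 2.9]
opening: 0.0251
grasp_force: 30.0
```

{"method": "drive_tool", "body": {
  "xyz": [
    [0, 0, -5],
    [0, 0, -10],
    [0, 0, -10],
    [0, 0, -15],
    [0, 0, -22]
  ],
  "delta_rot": [
    [0, 0, 0],
    [0, 0, 0],
    [0, 0, 0],
    [0, 0, 0],
    [0, 0, 0]
  ]
}}

```text
t: 42.25
eef_pos: [0.5756, -0.0093, 0.1661]
tcp_rot: [-0.001, 0.739, 0.673, -0.001]
ft_force: [-0.3, 0.5, 0.6]
opening: 0.0251
grasp_force: 30.0
```

```bash
python3 - <<'E'
from h import *
plan((.5535,.2716,.166,84.6))
onstr("side")
E
```

```text
t 42.25 tcp [ 0.5756 -0.0093  0.1661] yaw 84.6 tilt 0.12 F [-0.3  0.5  0.6] open 0.0251 grip 30.0 J6 -0.13
-> turn z 0.0, shift [ 2.776e+02 -4.840e+01  1.000e-01] (norm 282)
side A 16 zmax95 0.1398 med 0.1380 [0.5738 0.0047 0.1379]
side C 230 zmax95 0.1209 med 0.1024 [ 0.4747 -0.1026  0.1053]
```

Next, from (0.5535,0.2716) to C at (0.475,−0.1088): the shift is [−386, −42.3].

{"method": "drive_tool", "body": {
  "xyz": [
    [34.7, -6.1, 0],
    [34.7, -6.1, 0],
    [34.7, -6.1, 0],
    [34.7, -6.1, 0],
    [34.7, -6.1, 0]
  ],
  "delta_rot": [
    [0, 0, 0],
    [0, 0, 0],
    [0, 0, 0],
    [0, 0, 0],
    [0, 0, 0]
  ]
}}

```text
t: 42.72
eef_pos: [0.5617, 0.1678, 0.1665]
tcp_rot: [0.0, 0.739, 0.673, 0.0]
ft_force: [0.8, 0.7, -0.7]
opening: 0.025
grasp_force: 30.0
```

{"method": "drive_tool", "body": {
  "xyz": [
    [34.7, -6.1, 0],
    [34.7, -6.1, 0],
    [34.7, -6.1, 0],
    [0, 0, 30],
    [0, 0, 40]
  ],
  "delta_rot": [
    [0, 0, 0],
    [0, 0, 0],
    [0, 0, 0],
    [0, 0, 0],
    [0, 0, 0]
  ]
}}

```text
t: 43.13
eef_pos: [0.5548, 0.2742, 0.0985]
tcp_rot: [0.002, 0.738, 0.674, 0.004]
ft_force: [2.4, -0.6, -1.9]
opening: 0.0251
grasp_force: 30.0
```

{"method": "drive_tool", "body": {
  "xyz": [
    [0, 0, 35],
    [0, 0, 15],
    [0, 0, 6],
    [0, 0, 2],
    [0, 0, 0]
  ],
  "delta_rot": [
    [0, 0, 0],
    [0, 0, 0],
    [0, 0, 0],
    [0, 0, 0],
    [0, 0, 0]
  ]
}}

```text
t: 43.55
eef_pos: [0.5541, 0.2717, 0.0387]
tcp_rot: [0.0, 0.739, 0.673, 0.001]
ft_force: [0.2, 0.2, 0.4]
opening: 0.0251
grasp_force: 30.0
```

{"method": "drive_tool", "body": {
  "xyz": [
    [0, 0, 1],
    [0, 0, 1],
    [0, 0, 0],
    [0, 0, 0]
  ],
  "delta_rot": [
    [0, 0, 0],
    [0, 0, 0],
    [0, 0, 0],
    [0, 0, 0]
  ]
}}

```text
t: 43.88
eef_pos: [0.5537, 0.2716, 0.0364]
tcp_rot: [0.0, 0.739, 0.673, 0.001]
ft_force: [-0.3, -0.1, -0.6]
opening: 0.0255
grasp_force: 30.0
```

{"method": "drive_tool", "body": {
  "xyz": [
    [0, 0, 1],
    [0, 0, 0],
    [0, 0, 0]
  ],
  "delta_rot": [
    [0, 0, 0],
    [0, 0, 0],
    [0, 0, 0]
  ]
}}

```text
t: 44.13
eef_pos: [0.5536, 0.2716, 0.035]
tcp_rot: [0.0, 0.739, 0.673, 0.0]
ft_force: [-0.1, -0.7, 0.4]
opening: 0.0251
grasp_force: 30.0
```

{"method": "drive_tool", "body": {
  "xyz": [
    [0, 0, 0],
    [0, 0, 0],
    [0, 0, 0],
    [0, 0, 0],
    [0, 0, 0]
  ],
  "delta_rot": [
    [0, 0, 0],
    [0, 0, 0],
    [0, 0, 0],
    [0, 0, 0],
    [0, 0, 0]
  ],
  "jaw": 0.35
}}

```text
t: 44.55
eef_pos: [0.5534, 0.2715, 0.0347]
tcp_rot: [-0.0, 0.739, 0.673, -0.0]
ft_force: [-0.0, -0.4, 0.9]
opening: 0.0557
grasp_force: 0.0
```

{"method": "drive_tool", "body": {
  "xyz": [
    [0, 0, -20],
    [0, 0, -40],
    [0, 0, -40],
    [0, 0, -29],
    [0, 0, 0]
  ],
  "delta_rot": [
    [0, 0, 0],
    [0, 0, 0],
    [0, 0, 0],
    [0, 0, 0],
    [0, 0, 0]
  ]
}}

```text
t: 44.97
eef_pos: [0.5555, 0.2722, 0.1704]
tcp_rot: [0.003, 0.739, 0.673, 0.005]
ft_force: [1.1, 0.2, 0.3]
opening: 0.0571
grasp_force: 0.0
```

{"method": "drive_tool", "body": {
  "xyz": [
    [-38.6, -4.2, 0],
    [-38.6, -4.2, 0],
    [-38.6, -4.2, 0],
    [-38.6, -4.2, 0],
    [-38.6, -4.2, 0]
  ],
  "delta_rot": [
    [0, 0, 0],
    [0, 0, 0],
    [0, 0, 0],
    [0, 0, 0],
    [0, 0, 0]
  ]
}}

```text
t: 45.38
eef_pos: [0.5136, 0.0798, 0.1634]
tcp_rot: [-0.0, 0.739, 0.673, -0.0]
ft_force: [0.8, 0.2, 0.1]
opening: 0.0573
grasp_force: 0.0
```

{"method": "drive_tool", "body": {
  "xyz": [
    [-38.6, -4.2, 0],
    [-38.6, -4.2, 0],
    [-38.6, -4.2, 0],
    [-38.6, -4.2, 0],
    [-38.6, -4.2, 0]
  ],
  "delta_rot": [
    [0, 0, 0],
    [0, 0, 0],
    [0, 0, 0],
    [0, 0, 0],
    [0, 0, 0]
  ]
}}

```text
t: 45.8
eef_pos: [0.4747, -0.1105, 0.1635]
tcp_rot: [-0.0, 0.739, 0.673, -0.0]
ft_force: [0.3, -0.5, -0.4]
opening: 0.0574
grasp_force: 0.0
```

{"method": "drive_tool", "body": {
  "xyz": [
    [0, 0, 15],
    [0, 0, 10],
    [0, 0, 0],
    [0, 0, 0]
  ],
  "delta_rot": [
    [0, 0, 0],
    [0, 0, 0],
    [0, 0, 0],
    [0, 0, 0]
  ]
}}

```text
t: 46.13
eef_pos: [0.4753, -0.1088, 0.1384]
tcp_rot: [-0.001, 0.739, 0.673, -0.0]
ft_force: [0.2, -0.5, 1.4]
opening: 0.0572
grasp_force: 0.0
```

```bash
python3 - <<'E'
from h import *
import h; h.MAT[:]=[.494,.332]
f=grab("top")
for x in caps(f): print(x)
onstr("side")
plan((.475,-.1088,.104,84.6),(.475,-.1088,.166,84.6),(.4263,.2752,.166,84.6))
E
```

```text
(array([0.5625, 0.3925]), np.int32(89), np.float64(26.8), np.int64(16))
(array([0.5532, 0.2722]), np.int32(85), np.float64(-6.7), np.int64(14))
(array([0.4311, 0.392 ]), np.int32(89), np.float64(-5.7), np.int64(17))
side C 238 zmax95 0.1207 med 0.1019 [ 0.4748 -0.1023  0.1047]
t 46.23 tcp [ 0.4758 -0.1086  0.1392] yaw 84.7 tilt 0.04 F [0.9 0.3 0.4] open 0.0575 grip 0.0 J6 -0.37
-> turn z 0.1, shift [-0.3 -0.8 35.2] (norm 35)
-> turn z 0.0, shift [  0.   0. -62.] (norm 62)
-> turn z 0.0, shift [377.7 -84.6  -0. ] (norm 387)
```

{"method": "drive_tool", "body": {
  "xyz": [
    [-0.3, -0.6, 15],
    [0, 0, 13],
    [0, 0, 7],
    [0, 0, 0],
    [0, 0, 0]
  ],
  "delta_rot": [
    [0, 0, 0],
    [0, 0, 0],
    [0, 0, 0],
    [0, 0, 0],
    [0, 0, 0]
  ]
}}

```text
t: 46.65
eef_pos: [0.4752, -0.1089, 0.1041]
tcp_rot: [0.0, 0.739, 0.673, 0.0]
ft_force: [0.4, -0.5, 0.5]
opening: 0.0575
grasp_force: 0.0
```

{"method": "drive_tool", "body": {
  "xyz": [
    [0, 0, 0],
    [0, 0, 0],
    [0, 0, 0],
    [0, 0, 0],
    [0, 0, 0]
  ],
  "delta_rot": [
    [0, 0, 0],
    [0, 0, 0],
    [0, 0, 0],
    [0, 0, 0],
    [0, 0, 0]
  ],
  "jaw": 1
}}

```text
t: 47.07
eef_pos: [0.475, -0.1091, 0.104]
tcp_rot: [0.0, 0.739, 0.673, 0.0]
ft_force: [1.8, -1.5, 0.3]
opening: 0.0261
grasp_force: 0.8
```

{"method": "drive_tool", "body": {
  "xyz": [
    [0, 0, 0],
    [0, 0, 0],
    [0, 0, 0],
    [0, 0, 0]
  ],
  "delta_rot": [
    [0, 0, 0],
    [0, 0, 0],
    [0, 0, 0],
    [0, 0, 0]
  ]
}}

```text
t: 47.4
eef_pos: [0.475, -0.1091, 0.104]
tcp_rot: [0.0, 0.739, 0.673, 0.0]
ft_force: [-0.6, 1.2, 3.6]
opening: 0.0251
grasp_force: 30.0
```

{"method": "drive_tool", "body": {
  "xyz": [
    [0, 0, -5],
    [0, 0, -10],
    [0, 0, -10],
    [0, 0, -15],
    [0, 0, -22]
  ],
  "delta_rot": [
    [0, 0, 0],
    [0, 0, 0],
    [0, 0, 0],
    [0, 0, 0],
    [0, 0, 0]
  ]
}}

```text
t: 47.82
eef_pos: [0.4742, -0.1088, 0.1654]
tcp_rot: [-0.002, 0.739, 0.673, -0.001]
ft_force: [0.0, -1.0, -1.2]
opening: 0.0254
grasp_force: 30.0
```

```bash
python3 - <<'E'
from h import *
plan((.4263,.2752,.166,84.6))
onstr("side")
E
```

```text
t 47.82 tcp [ 0.4742 -0.1088  0.1654] yaw 84.6 tilt 0.19 F [ 0.  -1.  -1.2] open 0.0254 grip 30.0 J6 -0.38
-> turn z 0.0, shift [377.7 -83.8  -0.6] (norm 387)
side C 21 zmax95 0.1393 med 0.1371 [ 0.4737 -0.097   0.1371]
```

{"method": "drive_tool", "body": {
  "xyz": [
    [37.8, -8.4, 0],
    [37.8, -8.4, 0],
    [37.8, -8.4, 0],
    [37.8, -8.4, 0],
    [37.8, -8.4, 0]
  ],
  "delta_rot": [
    [0, 0, 0],
    [0, 0, 0],
    [0, 0, 0],
    [0, 0, 0],
    [0, 0, 0]
  ]
}}

```text
t: 48.28
eef_pos: [0.4501, 0.0846, 0.1658]
tcp_rot: [-0.0, 0.74, 0.673, -0.0]
ft_force: [1.2, -0.5, -1.6]
opening: 0.0251
grasp_force: 30.0
```

{"method": "drive_tool", "body": {
  "xyz": [
    [37.8, -8.4, 0],
    [37.8, -8.4, 0],
    [37.8, -8.4, 0],
    [37.8, -8.4, 0],
    [37.8, -8.4, 0]
  ],
  "delta_rot": [
    [0, 0, 0],
    [0, 0, 0],
    [0, 0, 0],
    [0, 0, 0],
    [0, 0, 0]
  ]
}}

```text
t: 48.7
eef_pos: [0.4258, 0.277, 0.1657]
tcp_rot: [-0.0, 0.739, 0.673, -0.0]
ft_force: [1.0, -0.6, -0.9]
opening: 0.0256
grasp_force: 30.0
```

{"method": "drive_tool", "body": {
  "xyz": [
    [0, 0, 35],
    [0, 0, 40],
    [0, 0, 30],
    [0, 0, 15],
    [0, 0, 6]
  ],
  "delta_rot": [
    [0, 0, 0],
    [0, 0, 0],
    [0, 0, 0],
    [0, 0, 0],
    [0, 0, 0]
  ]
}}

```text
t: 49.12
eef_pos: [0.4253, 0.2747, 0.0373]
tcp_rot: [-0.001, 0.739, 0.673, -0.002]
ft_force: [-0.4, 0.3, -0.5]
opening: 0.0249
grasp_force: 30.0
```

{"method": "drive_tool", "body": {
  "xyz": [
    [0, 0, 2],
    [0, 0, 1],
    [0, 0, 0],
    [0, 0, 0]
  ],
  "delta_rot": [
    [0, 0, 0],
    [0, 0, 0],
    [0, 0, 0],
    [0, 0, 0]
  ]
}}

```text
t: 49.45
eef_pos: [0.4272, 0.2753, 0.0378]
tcp_rot: [0.0, 0.739, 0.673, 0.001]
ft_force: [-0.1, -0.4, -0.5]
opening: 0.0251
grasp_force: 30.0
```

{"method": "drive_tool", "body": {
  "xyz": [
    [0, 0, 1.5],
    [0, 0, 1],
    [0, 0, 0],
    [0, 0, 0]
  ],
  "delta_rot": [
    [0, 0, 0],
    [0, 0, 0],
    [0, 0, 0],
    [0, 0, 0]
  ]
}}

```text
t: 49.78
eef_pos: [0.427, 0.2752, 0.035]
tcp_rot: [0.0, 0.739, 0.673, 0.001]
ft_force: [-1.0, 0.1, 5.7]
opening: 0.0254
grasp_force: 30.0
```

{"method": "drive_tool", "body": {
  "xyz": [
    [0, 0, 0],
    [0, 0, 0],
    [0, 0, 0],
    [0, 0, 0],
    [0, 0, 0]
  ],
  "delta_rot": [
    [0, 0, 0],
    [0, 0, 0],
    [0, 0, 0],
    [0, 0, 0],
    [0, 0, 0]
  ],
  "jaw": 0.35
}}

```text
t: 50.2
eef_pos: [0.4266, 0.2751, 0.0342]
tcp_rot: [-0.0, 0.739, 0.673, -0.0]
ft_force: [-0.1, -0.5, 0.9]
opening: 0.0561
grasp_force: 0.0
```

{"method": "drive_tool", "body": {
  "xyz": [
    [0, 0, -20],
    [0, 0, -40],
    [0, 0, -40],
    [0, 0, -40],
    [0, 0, 0]
  ],
  "delta_rot": [
    [0, 0, 0],
    [0, 0, 0],
    [0, 0, 0],
    [0, 0, 0],
    [0, 0, 0]
  ]
}}

```text
t: 50.62
eef_pos: [0.4291, 0.2761, 0.1812]
tcp_rot: [0.002, 0.739, 0.673, 0.006]
ft_force: [1.1, 0.5, 0.6]
opening: 0.0573
grasp_force: 0.0
```

{"method": "drive_tool", "body": {
  "xyz": [
    [-20, -35, 0],
    [-20, -35, 0],
    [-10, -20, 0],
    [0, 0, 0],
    [0, 0, 0]
  ],
  "delta_rot": [
    [0, 0, 0],
    [0, 0, 0],
    [0, 0, 0],
    [0, 0, 0],
    [0, 0, 0]
  ]
}}

```text
t: 51.03
eef_pos: [0.3321, 0.2337, 0.1745]
tcp_rot: [0.0, 0.739, 0.673, 0.0]
ft_force: [0.8, 0.2, -0.3]
opening: 0.0571
grasp_force: 0.0
```

```bash
python3 - <<'E'
from h import *
import h; h.MAT[:]=[.494,.332]
f=grab("top")
for x in caps(f): print(x)
g=onstr("side"); plan()
w=cloud(g); hsv=cv2.cvtColor(g["image"],cv2.COLOR_RGB2HSV)
m=(w[...,2]>.09)&(hsv[...,2]<90)&(np.hypot(w[...,0]-.54,w[...,1]-.111)<.025)
print("handle",np.nanmean(w[m],0).round(4),"(start .54 .1172)")
cv2.imwrite("pics/t9.png",cv2.resize(np.vstack([f["image"],g["image"]])[:,:,::-1],(400,600)))
E
```

```text
(array([0.5624, 0.3926]), np.int32(91), np.float64(28.4), np.int64(18))
(array([0.5531, 0.2719]), np.int32(87), np.float64(-6.5), np.int64(14))
(array([0.4311, 0.3918]), np.int32(90), np.float64(-5.0), np.int64(15))
(array([0.4277, 0.2737]), np.int32(84), np.float64(-6.4), np.int64(6))
t 51.13 tcp [0.3334 0.234  0.1743] yaw 84.6 tilt 0.06 F [ 0.1 -0.2 -0.6] open 0.0573 grip 0.0 J6 0.41
handle [0.5401 0.1174 0.1008] (start .54 .1172)
```

View pics/t9.png

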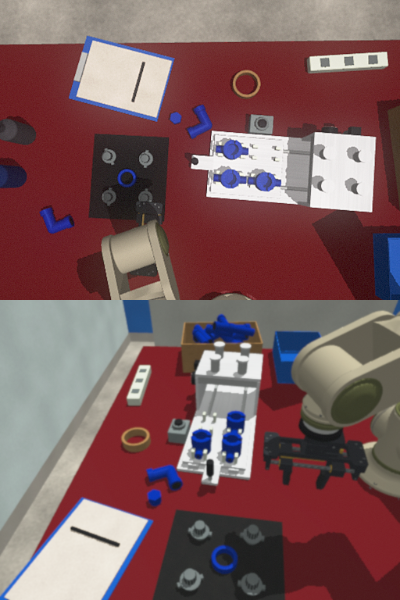

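All four caps are upright on the mat at about (108,157), (145,158), (108,197) and (145,197) in the top half. The strainers stand open in their nests, the shuttle is out, the other things are undisturbed and the arm is clear, so I hand in the job.

```bash
python3 -c "
from station import robot
print(robot.close_job())"
```

```text
the job is handed in; nothing more can be done
None
```

I capped all three strainers, ran the test and drew the shuttle back out. All four caps are back on the mat, and I handed the job in at about 51 s of robot time; the hand-in returned no verdict.

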